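Unstack the finish samples onto their drying rests

TASK

Take the criss-cross stack of four finish sample boards apart and lay each board flat and lengthwise across both bars of the drying rest whose colour tile matches it, centred and in line with the rest. Set the two upper boards on their rests first, leaving the lower two where they lie, then lay down the lower two. Leave the oil bottle and the wax jar standing where they are.

Things in the scene. Friction and masses are not known exactly. Their poses are not given: they have to be found in the camera images.
- birch_center (a point): centre (half-way up) of the pale, clear-oiled plywood board, 150 x 40 x 18 mm, 75 g, lying flat; x along its length, z up (either end will do). At first an UPPER board of the stack (with the blue one), across the two lower ones at right angles. Its parallel neighbour lies 90 mm off, centre to centre, on either side; below its middle is free space, 18 mm deep or more.
- walnut_center (a point): centre (half-way up) of the dark-brown-stained plywood board, 150 x 40 x 18 mm, 75 g, lying flat; x along its length, z up (either end will do). At first a LOWER board of the stack (with the green one), on two fixed strips 24 mm high, 45 mm either side of its middle. Its parallel neighbour lies 90 mm off, centre to centre, on either side; below its middle is free space, 18 mm deep or more.
- blue_center (a point): centre (half-way up) of the blue-painted plywood board, 150 x 40 x 18 mm, 75 g, lying flat; x along its length, z up (either end will do). At first an UPPER board of the stack (with the pale one), across the two lower ones at right angles. Its parallel neighbour lies 90 mm off, centre to centre, on either side; below its middle is free space, 18 mm deep or more.
- green_center (a point): centre (half-way up) of the green-painted plywood board, 150 x 40 x 18 mm, 75 g, lying flat; x along its length, z up (either end will do). At first a LOWER board of the stack (with the brown one), on two fixed strips 24 mm high, 45 mm either side of its middle. Its parallel neighbour lies 90 mm off, centre to centre, on either side; below its middle is free space, 18 mm deep or more.
- rest_birch: fixed black drying rest with the pale wood colour tile: foot 130 x 50 x 6 mm, two light-grey cross-bars 45 mm either side of its middle, 50 mm wide, tops 30 mm up. Tile 34 x 48 mm, 16 mm high, 100 mm from the middle at the +x end. Origin: its middle, on the bench; x along its length to the colour tile, z up. A board in place has its centre 39 mm above the origin.
- rest_walnut: fixed black drying rest with the dark brown wood colour tile: foot 130 x 50 x 6 mm, two light-grey cross-bars 45 mm either side of its middle, 50 mm wide, tops 30 mm up. Tile 34 x 48 mm, 16 mm high, 100 mm from the middle at the +x end. Origin: its middle, on the bench; x along its length to the colour tile, z up. A board in place has its centre 39 mm above the origin.
- rest_blue: fixed black drying rest with the blue colour tile: foot 130 x 50 x 6 mm, two light-grey cross-bars 45 mm either side of its middle, 50 mm wide, tops 30 mm up. Tile 34 x 48 mm, 16 mm high, 100 mm from the middle at the +x end. Origin: its middle, on the bench; x along its length to the colour tile, z up. A board in place has its centre 39 mm above the origin.
- rest_green: fixed black drying rest with the green colour tile: foot 130 x 50 x 6 mm, two light-grey cross-bars 45 mm either side of its middle, 50 mm wide, tops 30 mm up. Tile 34 x 48 mm, 16 mm high, 100 mm from the middle at the +x end. Origin: its middle, on the bench; x along its length to the colour tile, z up. A board in place has its centre 39 mm above the origin.
- bottle_center (a point): centre (half-way up) of the standing squeeze bottle of oil, 56 mm across, 168 mm tall, white and amber with a yellow cap; loose, to be left alone
- jar_center (a point): centre (half-way up) of the standing amber wax jar with a brass lid, 68 mm across, 70 mm tall; loose, to be left alone
Mind the look-alikes: they are no part of the job. Of the things like the part that bears green_center, leave any that is red; of the rest the smaller one is meant.

How it is judged (in metres and radians):
On the way:
1. the two upper boards (pale and blue) lie on their rests while the two lower boards (dark brown and green) have not been shifted by more than 30 mm (horizontal distance between birch_center and rest_birch below 0.015 m and z of birch_center in the frame of rest_birch between 0.034 and 0.044 m and angle between the x axis of birch_center and the x axis of rest_birch, either way round below 0.2 rad and horizontal distance between blue_center and rest_blue below 0.015 m and z of blue_center in the frame of rest_blue between 0.034 and 0.044 m and angle between the x axis of blue_center and the x axis of rest_blue, either way round below 0.2 rad and distance of each of walnut_center, green_center from where it was at the start of the episode below 0.03 m), for 0.2 s.
At the end, for the whole second after the job is handed in: All four boards are at rest, each on both bars of the rest with its own colour: its centre within 15 mm of the rest's middle horizontally and 34 to 44 mm above the rest's underside, its length within 0.2 rad (11 degrees) of the rest's (horizontal distance between birch_center and rest_birch below 0.015 m and z of birch_center in the frame of rest_birch between 0.034 and 0.044 m and angle between the x axis of birch_center and the x axis of rest_birch, either way round below 0.2 rad and horizontal distance between walnut_center and rest_walnut below 0.015 m and z of walnut_center in the frame of rest_walnut between 0.034 and 0.044 m and angle between the x axis of walnut_center and the x axis of rest_walnut, either way round below 0.2 rad and horizontal distance between blue_center and rest_blue below 0.015 m and z of blue_center in the frame of rest_blue between 0.034 and 0.044 m and angle between the x axis of blue_center and the x axis of rest_blue, either way round below 0.2 rad and horizontal distance between green_center and rest_green below 0.015 m and z of green_center in the frame of rest_green between 0.034 and 0.044 m and angle between the x axis of green_center and the x axis of rest_green, either way round below 0.2 rad and linear speed of each of board_birch, board_walnut, board_blue, board_green below 0.02 m/s); the robot touches nothing.
It fails at once if the oil bottle is pushed more than 30 mm away or tipped (distance of bottle_center from where it was at the start of the episode above 0.03 m or angle between bottle_center's own z axis and vertical above 0.4 rad).
It fails at once if the wax jar is pushed more than 30 mm away or tipped (distance of jar_center from where it was at the start of the episode above 0.03 m or angle between jar_center's own z axis and vertical above 0.4 rad).
It also fails if it takes over 120 s, if anything falls off the work surface, if the arm or the gripper's body presses on something with over 40 N, if the wrist force passes 120 N, or if a joint passes its speed limit or range.

ROBOT

A 6-joint arm with a two-finger parallel gripper is mounted at the origin on the work surface. World frame = base frame: x ahead of the robot, y to its left, z up, the work surface at z = 0. Lengths are in mm, angles in rad, forces in N, time in s.
With the tool pointing down it reaches from about 350 to 975 mm from the base axis. Payload 7.1 kg.
Tool frame: the origin (TCP) lies on the mounting face of the last link; the fingertips stand 182 mm ahead of it and the grasp point (between the pads) lies 163 mm ahead of it (ctrl.finger_overhang is the distance from the TCP to the fingertips, in mm); z points along the fingers, y is the direction in which the jaws open and shut (so a half turn about z gives the same grasp; the last joint's range is limited). The gripper opens to 88 mm and grips with 3 to 60 N. Pads are 20 mm wide; open, the fingers measure 115 mm over their backs; the gripper's body (75 mm by 178 mm) begins 61 mm behind the grasp point.
Start: joints at [-1.242, 0.423, 1.63, -0, 1.089, -0.019], TCP at [213.036, -587.556, 404.675] pointing down, gripper open.
Joint ranges: [-3, 3], [-0.9, 2.11], [0.09, 2.58], [-1.31, 4.45], [0.11, 2.69], [-2.54, 2.54]. Speed limits (rad/s): [2.39, 2.39, 3.01, 3.14, 3.14, 3.14].

INTERFACE

Orientations are given as a rotation vector (axis times angle).
In Python, from workcell import ctrl, viewer, recognise gives the robot as it stands.
- The arm moves only by the shell command python3 -m handwheel 'ROWS'. ROWS is JSON, a list of rows, each an object of numbers: "gripper": the closure, from 0 (fully open) to 1 (shut); "tx", "ty", "tz": the shift along the tool's x, y, z in m; "rx", "ry", "rz": the turn, a rotation vector about the tool's x, y, z in degrees. In form: [{"gripper": .., "tx": .., "ty": .., "tz": .., "rx": .., "ry": .., "rz": ..}, ...]. A call has 1 to 8 rows; each row shifts and turns the commanded pose from where the row before left it, along the tool's axes as they then stand; what a row does not reach is not made up. A row lasts 1/8 s, in which the tool goes at most 62.5 mm and 10.7 degrees, less where a joint would pass 70% of its speed; a pose out of reach is approached as far as the arm can. A call with a gripper value outside its range is refused whole. The fingers move at their own pace and stop on an object; the grip force is fixed at half the most. Time passes only in rows, so rows that do not move let the fingers close. It gives the time, the measured TCP pose, the force and the opening at its end, in the units of the state.
- ctrl.get_obs(): the state, without advancing time (a new reading comes with each control period).
- viewer.get_image(name): name is "scene" or "top"; returns a dict with "image" (480x640x3 uint8, red, green, blue), "range_z" (480x640 float32, mm along the optical axis (not along the pixel's ray), 0 where there is no reading), "vfov" (degrees; the focal length in pixels is half the picture's height over the tangent of half this angle, whatever the lens; pixels are square), "cx", "cy" (the principal point, pixels), "extrinsics" (4x4, takes a point from world to camera coordinates). Camera axes: x right, y up, looking along -z (the intrinsics and any distortion apply to the point x, -y, -z); pixel columns grow to the right and rows downward; lengths in mm; the calibration is good to about 2 mm. A picture is of the moment at which its call begins.
- ctrl.close_job(): hands the job in, once; it reports no verdict.
Trained networks look in a picture, given as the dict that the camera call returned (one of the last four; its "shot" number tells which), for a name from the list of things; names that differ only in an ending like _2 or _b are one class to them, and where a whole thing is asked for, a point or a joint stands for the part that bears it (a point fixed in the world has none). Each returns a list of dicts, best first, with "p" (0 to 1); they miss things now and then, are a little off and sometimes report something else, mostly with a low value. They report only what shows in the picture. A call takes as long as a camera call. They do not tell look-alikes from the thing itself.
- recognise(picture, name): "xy" ([column, row] as shares, 0 to 1, of the picture: columns of its width, rows of its height, amid what is visible of it).
The state is a dict: "t": time; "qpos": joint angles; "qvel": joint speeds; "joint_torque": joint torques, N m; "ee_pos": TCP position; "orientation": TCP orientation; "ft_force": force on the tool from outside, world axes, zero at the start; "moment": the same for the moment, N m; "width": finger opening in mm.
Only numpy, scipy, OpenCV 4.12 (cv2) and the standard library are available. Lean on these libraries where they do the work, as an engineer would, in place of code of your own. Each camera call takes 0.05 s, during which the arm holds its last target.

## Working session

There is one attempt and no reset: what is moved stays moved. The work goes in short steps, Python scripts to look and compute and a shell command to move; the robot and the scene stay as the last step left them, time stands still between calls to the robot, and variables do not carry over. Pictures are saved under pics/ and viewed, and the job is handed in when it is done.

```bash
ls -la; mkdir -p pics; python3 - <<'E'
from workcell import ctrl, viewer, recognise
import cv2
o=ctrl.get_obs(); print(o)
print(ctrl.finger_overhang)
for n in ("scene","top"):
    p=viewer.get_image(n); print({k:(v if k not in("image","range_z") else v.shape) for k,v in p.items()})
    cv2.imwrite(f"pics/{n}0.png",p["image"][:,:,::-1])
E
```

```text
total 12
drwxr-xr-x  3 agent agent 4096 Dec  7 01:28 .
drwxr-xr-x 23 root  root  4096 Dec  7 01:28 ..
drwxr-xr-x  2 agent agent 4096 Dec  7 01:28 pics
{'t': 0.0, 'qpos': array([-1.24198322e+00,  4.23819014e-01,  1.63065615e+00, -1.77622106e-05,
        1.08859932e+00, -1.90114758e-02]), 'qvel': array([ 5.77742287e-04,  5.56135594e-05,  1.15543766e-03, -1.96877096e-04,
       -1.40975285e-03, -1.99481287e-03]), 'joint_torque': array([-9.37896657e-04, -5.44616389e+01, -2.73669112e+01,  6.44135498e-02,
        2.26947851e-02, -1.19013039e-04]), 'ee_pos': array([ 212.9626115 , -587.3140355 ,  403.92842411]), 'orientation': array([-3.09276091e+00, -5.43371414e-01,  3.83350413e-04]), 'ft_force': array([-0.19020371,  0.70815845,  0.36463318]), 'moment': array([ 0.00254874,  0.00519712, -0.05286313]), 'width': 87.77707031094467}
182.0
{'image': (480, 640, 3), 'range_z': (480, 640), 'vfov': 57.18472471061282, 'cx': 323.24401656286415, 'cy': 236.78969572235482, 'extrinsics': array([[ 6.58862413e-02,  9.97826496e-01,  1.13435925e-03,
        -1.02424674e+02],
       [-6.12914892e-01,  3.95734837e-02,  7.89157320e-01,
         2.70396385e+02],
       [ 7.87397193e-01, -5.26898753e-02,  6.14190067e-01,
        -1.67276343e+03],
       [ 0.00000000e+00,  0.00000000e+00,  0.00000000e+00,
         1.00000000e+00]]), 'shot': 1}
{'image': (480, 640, 3), 'range_z': (480, 640), 'vfov': 45.210339632246985, 'cx': 319.8088746498191, 'cy': 243.06983110961386, 'extrinsics': array([[-1.31418393e-02, -9.99905350e-01, -4.07226098e-03,
         7.90824483e+01],
       [ 9.99156248e-01, -1.32902600e-02,  3.88607939e-02,
        -5.33811561e+02],
       [-3.89112371e-02, -3.55812270e-03,  9.99236336e-01,
        -1.39770398e+03],
       [ 0.00000000e+00,  0.00000000e+00,  0.00000000e+00,
         1.00000000e+00]]), 'shot': 2}
```

View pics/scene0.png

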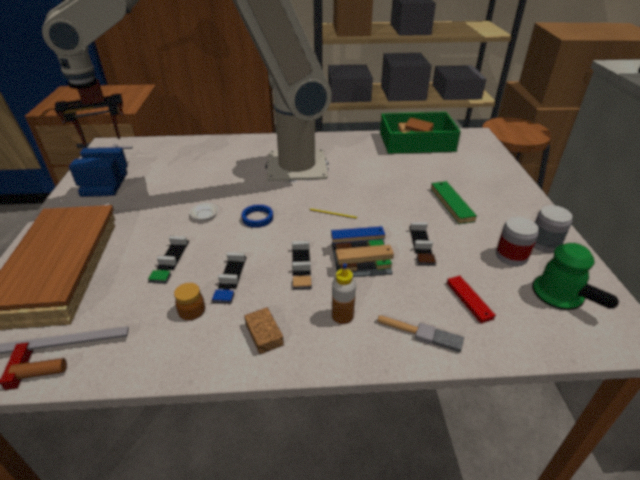

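View pics/top0.png

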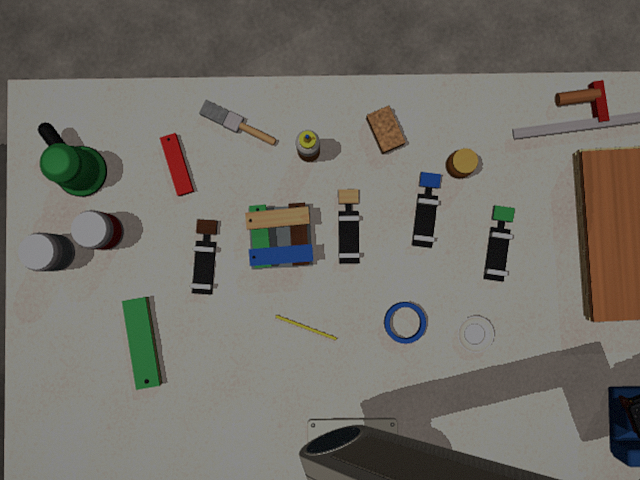

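The top view shows the stack at about (281,236). Upper boards are birch at (278,217) and blue at (281,256). Lower boards are green at (260,237) and walnut at (300,235). The rests are walnut (204,258), birch (348,228), blue (426,210) and green (498,245). The bottle is at (308,146) and the jar at (462,163).

There are three candidates for green: a long green board at (141,342), the red one at (177,164), and the small green one in the stack at (260,237). The stack one fits, because it is smaller and lies under the upper boards. I'll confirm this with a crop.

```bash
cat > h.py <<'E'
import numpy as np, cv2
from workcell import ctrl, viewer, recognise
def fpx(p): return 240/np.tan(np.radians(p["vfov"])/2)
def world(p):
    f=fpx(p); v,u=np.mgrid[0:480,0:640].astype(float); d=p["range_z"].astype(float)
    c=np.stack([(u-p["cx"])/f*d,-(v-p["cy"])/f*d,-d],-1)
    E=np.asarray(p["extrinsics"]); return (c-E[:3,3])@E[:3,:3]
def proj(p,X):
    E=np.asarray(p["extrinsics"]); c=np.atleast_2d(X)@E[:3,:3].T+E[:3,3]; f=fpx(p)
    return np.stack([p["cx"]+f*c[:,0]/-c[:,2],p["cy"]-f*c[:,1]/-c[:,2]],-1)
def save(p,name,box=None,s=1):
    im=p["image"][:,:,::-1]
    if box: x0,y0,x1,y1=box; im=im[y0:y1,x0:x1]
    im=cv2.resize(im,None,fx=s,fy=s,interpolation=cv2.INTER_CUBIC); cv2.imwrite("pics/"+name,im)
E
python3 - <<'E'
from h import *
np.set_printoptions(precision=1,suppress=True)
t=viewer.get_image("top"); s=viewer.get_image("scene")
save(t,"top_crop1.png",(180,110,340,310),3); save(s,"scene_crop1.png",(130,200,450,340),2.4)
W=world(t); Ws=world(s)
for uv in [(278,217),(281,256),(260,237),(300,235),(281,237),(141,342),(177,164),(204,258),(348,228),(426,210),(498,245),(204,227),(348,196),(430,180),(503,213),(308,133),(462,160),(30,400),(620,330)]:
    print(uv,t["image"][uv[1],uv[0]],W[uv[1],uv[0]])
for uv in [(360,253),(358,233),(445,290),(302,283),(420,229),(426,242)]:
    print('s',uv,s["image"][uv[1],uv[0]],Ws[uv[1],uv[0]])
for n in ["birch_center","walnut_center","blue_center","green_center","rest_birch","rest_walnut","rest_blue","rest_green","bottle_center","jar_center"]:
    for nm,p in (("top",t),("scene",s)):
        r=recognise(p,n); print(n,nm,[(round(float(a["p"]),2),np.array(a["xy"])*[640,480]) for a in r][:3])
E
```

```text
(278, 217) [136 113  76] [595.5 169.5  64.1]
(281, 256) [ 29  61 118] [503.6 163.6  60.6]
(260, 237) [ 43 105  57] [550.  214.7  41.3]
(300, 235) [53 33 17] [553.7 119.1  38. ]
(281, 237) [80 82 84] [551.  166.8   9. ]
(141, 342) [ 44 108  59] [302.1 504.5  26.9]
(177, 164) [134  26  26] [733.9 420.4  11.1]
(204, 258) [22 19 20] [502.1 356.1   7. ]
(348, 228) [16 15 15] [571.3   2.3   2.8]
(426, 210) [18 17 19] [ 612.8 -189.8    5.3]
(498, 245) [18 21 18] [ 524.4 -363.8    6.8]
(204, 227) [55 31 22] [577.3 353.2  19.3]
(348, 196) [139 112  75] [648.2   1.9  20.1]
(430, 180) [ 29  58 114] [ 685.1 -199.1   16.2]
(503, 213) [ 43 104  55] [ 601.9 -374.9   16.6]
(308, 133) [146 144  45] [775.5  94.6 143.5]
(462, 160) [138 114  61] [ 723.8 -265.4   68.1]
(30, 400) [136 137 130] [161.1 784.9  -1.2]
(620, 330) [135 136 129] [ 312.8 -659.2   -2.1]
s (360, 253) [164 125  81] [602.6 160.5  62.8]
s (358, 233) [ 15  57 123] [517.5 166.1  64.4]
s (445, 290) [163 151 142] [693.2 374.4   1.5]
s (302, 283) [159 118  74] [659.8   3.8  17.6]
s (420, 229) [74 70 71] [439.8 368.6  10.5]
s (426, 242) [142
[... 552 characters left out ...]
.88, array([472.3, 298.1])), (0.7, array([381.5, 260.5])), (0.7, array([451.2, 201. ]))]
rest_birch top [(0.79, array([343.4, 229.7]))]
rest_birch scene [(0.73, array([301.5, 266. ]))]
rest_walnut top [(0.74, array([202.8, 258.5]))]
rest_walnut scene [(0.89, array([422.2, 243.4]))]
rest_blue top [(0.9, array([427.3, 211.2]))]
rest_blue scene [(0.85, array([229. , 279.7]))]
rest_green top [(0.75, array([496.8, 246.9])), (0.15, array([307.3, 148.3]))]
rest_green scene [(0.79, array([170.5, 260.5]))]
bottle_center top [(0.71, array([306.7, 144.6]))]
bottle_center scene [(0.59, array([347.4, 296.6]))]
jar_center top [(0.86, array([460.1, 159.8]))]
jar_center scene [(0.66, array([187.1, 301.3]))]
```

View pics/top_crop1.png

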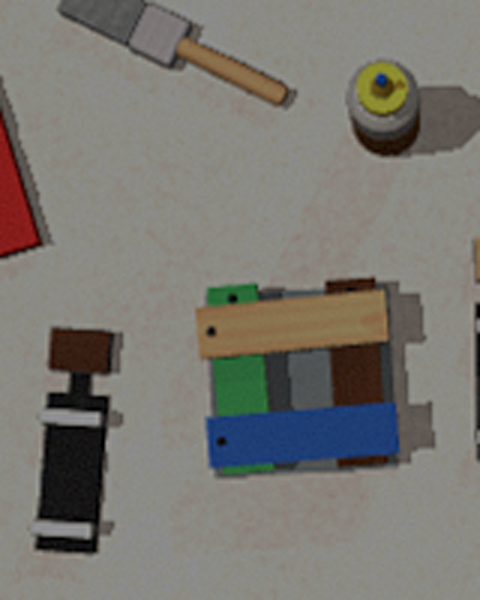

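View pics/scene_crop1.png

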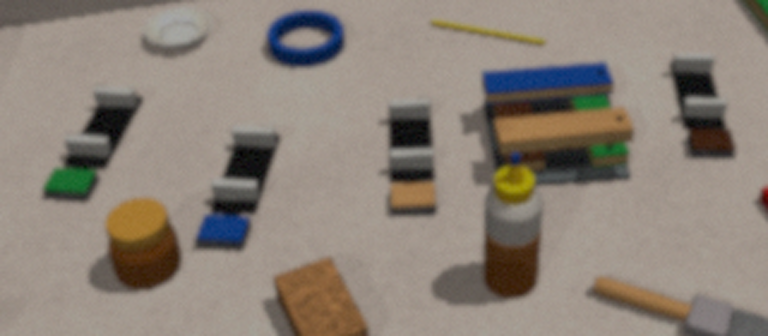

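The crop confirms it: the small green board at crop (240,385) lies under birch and blue, with walnut at (355,375). The red and the large green boards are the look-alikes. Next I fit the poses precisely from both views.

```bash
cat >> h.py <<'E'
def avg(name,n=6):
    ps=[viewer.get_image(name) for _ in range(n)]
    p=dict(ps[-1]); d=np.stack([q["range_z"] for q in ps]).astype(float); d[d==0]=np.nan
    p["range_z"]=np.nan_to_num(np.nanmedian(d,0)); p["image"]=np.mean([q["image"] for q in ps],0).astype(np.uint8); return p
def at_z(p,uv,z):
    uv=np.atleast_2d(uv).astype(float); f=fpx(p); E=np.asarray(p["extrinsics"]); R=E[:3,:3]
    r=np.stack([(uv[:,0]-p["cx"])/f,-(uv[:,1]-p["cy"])/f,-np.ones(len(uv))],-1)@R; o=-R.T@E[:3,3]
    return o+r*((z-o[2])/r[:,2])[:,None]
def rgb_hsv(p): return cv2.cvtColor(p["image"],cv2.COLOR_RGB2HSV)
E
python3 - <<'E'
from h import *
np.set_printoptions(precision=1,suppress=True)
t=avg("top"); s=avg("scene"); 
import pickle; pickle.dump((t,s),open("ts.pkl","wb"))
h=rgb_hsv(t); H,S,V=[h[...,i].astype(int) for i in range(3)]
for uv in [(278,217),(281,256),(260,237),(300,235),(204,227),(348,196),(430,180),(503,213),(204,258),(30,400),(350,206),(347,258),(204,288)]: print(uv,h[uv[1],uv[0]],world(t)[uv[1],uv[0]])
W=world(t)
print(np.median(W[380:420,20:60],(0,1)),np.median(W[320:350,610:635],(0,1)), np.std(W[380:420,20:60,2]))
Ws=world(s); print('scene bench', np.median(Ws[330:350,520:600],(0,1)), np.median(Ws[320:350,130:220],(0,1)))
E
```

```text
(278, 217) [ 18 110 137] [595.9 169.9  58.9]
(281, 256) [109 193 116] [503.6 163.7  59.3]
(260, 237) [ 66 150 104] [550.  214.6  42.7]
(300, 235) [ 10 168  53] [553.5 119.   42.8]
(204, 227) [  9 170  54] [577.6 353.8  16. ]
(348, 196) [ 17 114 137] [648.7   1.7  15.8]
(430, 180) [109 199 113] [ 684.9 -198.8   17.6]
(503, 213) [ 67 156 103] [ 602.2 -375.9   13.4]
(204, 258) [150  13  19] [502.1 356.2   6.5]
(30, 400) [ 30  11 134] [160.2 787.   -5.3]
(350, 206) [130  64  12] [625.2  -3.4   5.1]
(347, 258) [30 46 11] [497.4   6.5  18.8]
(204, 288) [120   2 124] [429.7 351.7  30.4]
[162.4 761.2  -0.6] [ 302.  -661.5    0.2] 1.4169441891587489
scene bench [869.6 592.9   1.9] [ 796.9 -298.1    2. ]
```

```bash
cat > fit.py <<'E'
from h import *
def comp(mask,seed):
    n,l,st,c=cv2.connectedComponentsWithStats(mask.astype(np.uint8),connectivity=4); k=l[seed[1],seed[0]]
    return (l==k) if k else None
def rect(p,m,z):
    cs,_=cv2.findContours(m.astype(np.uint8),cv2.RETR_EXTERNAL,cv2.CHAIN_APPROX_NONE); c=max(cs,key=len)
    X=at_z(p,c[:,0,:],z)[:,:2].astype(np.float32)
    (cx,cy),(w,hh),a=cv2.minAreaRect(X); 
    if w<hh: w,hh=hh,w; a+=90
    v,u=np.nonzero(m); cen=at_z(p,np.stack([u,v],-1),z)[:,:2].mean(0)
    return np.array([cx,cy]),(w,hh),(a+90)%180-90,cen
def masks(p):
    h=rgb_hsv(p); H,S,V=[h[...,i].astype(int) for i in range(3)]
    return dict(birch=(abs(H-17)<5)&(S>85)&(V>90),blue=(abs(H-109)<8)&(S>140)&(V>70),green=(abs(H-66)<8)&(S>110)&(V>70),walnut=(abs(H-10)<8)&(S>110)&(V<80)&(V>30)),(H,S,V)
E
python3 - <<'E'
from fit import *
import pickle
np.set_printoptions(precision=1,suppress=True)
t,s=pickle.load(open("ts.pkl","rb"))
M,(H,S,V)=masks(t); W=world(t)
seeds=dict(birch=((278,217),(348,196)),blue=((281,256),(430,180)),green=((260,237),(503,213)),walnut=((300,235),(204,227)))
zs=dict(birch=60,blue=60,green=42,walnut=42)
for k in M:
    m=comp(M[k],seeds[k][0]); zz=np.median(W[m][:,2]); print(k,'board top z depth',zz,*rect(t,m,zs[k]))
    m=comp(M[k],seeds[k][1]); print(k,'tile z',np.median(W[m][:,2]),*rect(t,m,16))
    # bars: depth high & bright within 130 of tile
    tc=rect(t,m,16)[0]
    bm=(W[...,2]>20)&(W[...,2]<45)&(np.hypot(W[...,0]-tc[0]+100,W[...,1]-tc[1])<85)&(V>60)&(S<60)
    n,l,st,c=cv2.connectedComponentsWithStats(bm.astype(np.uint8))
    for i in range(1,n):
        if st[i,4]>25:
            mm=l==i; print('   bar',c[i],st[i],'z',np.median(W[mm][:,2]),*rect(t,mm,30))
E
```

```text
birch board top z depth 59.823289353684345 [594.5 171.8] (149.37608337402344, 40.822044372558594) -85.18669509887695 [594.4 170.9]
birch tile z 15.90074721004008 [649.9   0.5] (46.36947250366211, 31.8587703704834) 89.2212142944336 [648.9   1. ]
   bar [348.1 218. ] [338 216  21   5 104] z 29.269801749018455 [593.7   3.1] (48.26409149169922, 9.675902366638184) 89.22806549072266 [593.6   2.9]
   bar [349.3 255.1] [339 253  21   5  96] z 29.46603913452185 [504.4   2.1] (48.14005661010742, 9.627223014831543) 89.24351501464844 [504.    1.4]
blue board top z depth 59.81137490563985 [506.7 164.5] (147.63563537597656, 40.30809783935547) -86.12311124801636 [506.9 163.6]
blue tile z 16.14230089860581 [ 685.9 -198.6] (47.176795959472656, 33.572357177734375) 81.70809936523438 [ 686.  -198.6]
   bar [427.9 201.4] [418 198  21   7  96] z 29.46697464222345 [ 631.2 -190.6] (49.29993438720703, 11.128891944885254) 82.05730438232422 [ 631.3 -190.4]
   bar [423.6 238.3] [414 235  20   7  94] z 29.64862380990492 [ 542.3 -178. ] (46.78729248046875, 11.074158668518066) 82.09010314941406 [ 542.3 -178.1]
gre
[... 404 characters left out ...]
 bar [496.8 272.5] [487 269  21   8  99] z 29.913585266350935 [ 457.9 -352.3] (49.152801513671875, 11.456624031066895) 79.77119445800781 [ 457.8 -352.2]
walnut board top z depth 42.03226622355284 [555.8 122.8] (46.959381103515625, 38.455360412597656) 3.1075193881988525 [555.4 122.7]
walnut tile z 15.68043339866895 [578.7 347.8] (46.400272369384766, 31.758037567138672) 89.22853088378906 [578.8 348.6]
   bar [203.  248.9] [193 246  21   6  95] z 29.24311865544441 [523.6 353.7] (48.88808059692383, 11.160614013671875) 85.15740203857422 [523.6 353.8]
   bar [200.  286.2] [190 284  21   6 102] z 29.35567267414933 [434.2 361.4] (48.73476791381836, 11.643735885620117) 85.45626068115234 [434.1 361.5]
```

```bash
cat > poses.py <<'E'
import numpy as np
# name: centre x,y, axis angle deg
REST=dict(birch=(549.0,2.4,-0.3),blue=(586.8,-184.3,-8.1),green=(502.2,-359.5,-9.5),walnut=(478.9,357.5,-5.1))
BOARD=dict(birch=(594.5,171.5,94.7,51),blue=(506.7,164.2,94.2,51),green=(548,214,4.7,33),walnut=(555,122.7,4.7,33))
E
cat > ov.py <<'E'
from fit import *
from poses import *
import sys
def boxp(x,y,a,L,Wd,z,off=0):
    a=np.radians(a); u=np.array([np.cos(a),np.sin(a)]); v=np.array([-u[1],u[0]]); c=np.array([x,y])+off*u
    return np.array([[*(c+i*L/2*u+j*Wd/2*v),z] for i,j in((1,1),(1,-1),(-1,-1),(-1,1))])
def draw(p,polys,s,box,name):
    x0,y0,x1,y1=box; im=cv2.resize(np.ascontiguousarray(p["image"][y0:y1,x0:x1,::-1]),None,fx=s,fy=s,interpolation=cv2.INTER_CUBIC)
    for P in polys:
        q=((proj(p,P)-[x0,y0]+0.5)*s).astype(int); cv2.polylines(im,[q],True,(0,255,255),1)
    cv2.imwrite("pics/"+name,im)
def polys(boards=BOARD):
    L=[]
    for k,(x,y,a) in REST.items():
        L+=[boxp(x,y,a,10,50,30,45),boxp(x,y,a,10,50,30,-45),boxp(x,y,a,34,48,16,100)]
    for k,(x,y,a,z) in boards.items(): L.append(boxp(x,y,a,150,40,z+9))
    return L
E
python3 - <<'E'
from ov import *
import pickle
t,s=pickle.load(open("ts.pkl","rb"))
draw(t,polys(),2,(170,130,540,330),"ov_top.png"); draw(s,polys(),2.4,(130,200,460,330),"ov_scene.png")
E
```

```text
(no output)
```

View pics/ov_top.png

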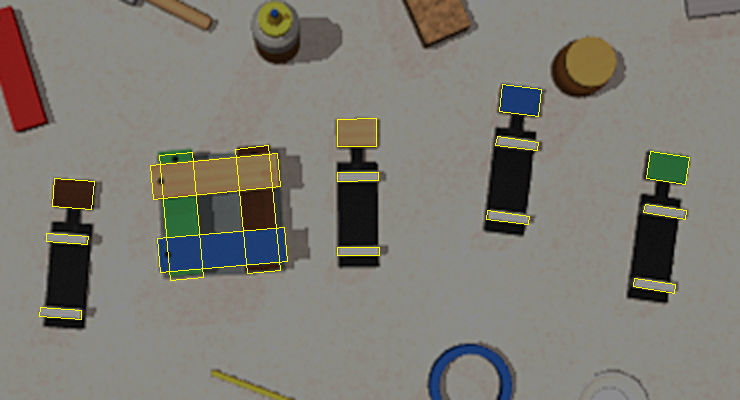

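View pics/ov_scene.png

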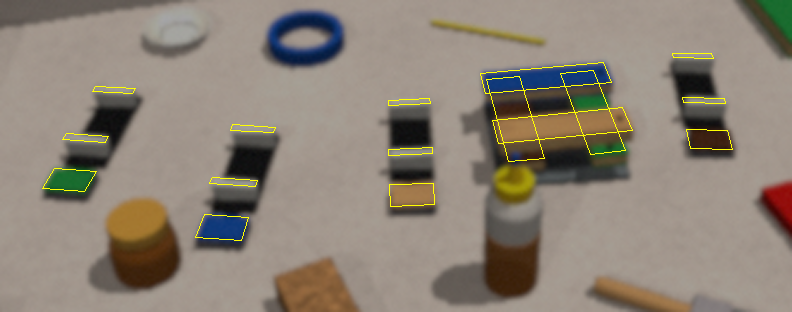

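Both overlays agree with the pictures to about 1 px. The yellow outlines sit on the tiles, the bars (scene bars at (410,102) and (410,152)) and the boards. Next is the planner for the move to birch.

```bash
cat > plan.py <<'E'
import sys, numpy as np
from scipy.spatial.transform import Rotation as Ro
from workcell import ctrl
# usage: plan.py x y zgrasp yaw   (grasp point, tool-x yaw deg, tool down)
x,y,z,yaw=map(float,sys.argv[1:5])
o=ctrl.get_obs(); R=Ro.from_rotvec(o["orientation"]); M=R.as_matrix(); p=np.array(o["ee_pos"])
a=np.radians(yaw); T=np.array([[np.cos(a),np.sin(a),0],[np.sin(a),-np.cos(a),0],[0,0,-1]])
tgt=np.array([x,y,z+163]); d=M.T@(tgt-p); rv=np.degrees(Ro.from_matrix(M.T@T).as_rotvec())
print("t",round(o["t"],2),"grasp now",(p+163*M[:,2]).round(1),"yaw",round(np.degrees(np.arctan2(M[1,0],M[0,0])),1),"tilt",np.degrees(np.arccos(-M[2,2])).round(2),"w",round(o["width"],1),"F",np.round(o["ft_force"],1),"q",np.round(o["qpos"],2))
print("shift first mm",d.round(1),"then turn deg",rv.round(2), "| turn first, then mm",(T.T@(tgt-p)).round(1))
E
python3 plan.py 594.5 171.5 200 94.7
```

```text
t 1.8 grasp now [ 213.  -587.6  241.7] yaw 19.9 tilt 0.0 w 88.1 F [ 0.   0.4 -0.2] q [-1.24  0.42  1.63  0.    1.09 -0.02]
shift first mm [ 617.3 -583.6   41.7] then turn deg [ -0.    -0.   -74.77] | turn first, then mm [725.2 442.4  41.7]
```

```bash
python3 -m handwheel '[{"gripper":0,"tx":0.0385,"ty":-0.0365,"tz":0},{"gripper":0,"tx":0.0385,"ty":-0.0365},{"gripper":0,"tx":0.0385,"ty":-0.0365},{"gripper":0,"tx":0.0385,"ty":-0.0365},{"gripper":0,"tx":0.0385,"ty":-0.0365},{"gripper":0,"tx":0.0385,"ty":-0.0365},{"gripper":0,"tx":0.0385,"ty":-0.0365},{"gripper":0,"tx":0.0385,"ty":-0.0365}]'; python3 plan.py 594.5 171.5 200 94.7
```

```text
t 1.8 grasp now [ 213.  -587.6  241.7] yaw 19.9 tilt 0.0 w 88.1 F [ 0.   0.4 -0.2] q [-1.24  0.42  1.63  0.    1.09 -0.02]
shift first mm [ 617.3 -583.6   41.7] then turn deg [ -0.    -0.   -74.77] | turn first, then mm [725.2 442.4  41.7]$[0]: bad value
```

```bash
python3 -m handwheel '[{"gripper":0.0,"tx":0.0385,"ty":-0.0365,"tz":0.0,"rx":0.0,"ry":0.0,"rz":0.0}]'; python3 plan.py 594.5 171.5 200 94.7; python3 -m handwheel --help | head -30
```

```text
t: 1.92
ee_pos: [236.2, -541.6, 404.7]
orientation: [3.093, 0.539, 0.0]
ft_force: [0.2, 1.3, 0.2]
width: 87.6
t 1.93 grasp now [ 236.3 -541.9  241.7] yaw 19.8 tilt 0.11 w 87.6 F [0.2 1.3 0.2] q [-1.18  0.37  1.71 -0.    1.06  0.05]
shift first mm [ 578.2 -550.1   40.5] then turn deg [  0.09   0.08 -74.95] | turn first, then mm [681.3 415.5  41.7]invalid input: not JSON, or not a number
```

```bash
python3 -m handwheel '[{"gripper":0,"tx":0.0385,"ty":-0.0365,"tz":0,"rx":0,"ry":0,"rz":0},{"gripper":0,"tx":0.0385,"ty":-0.0365,"tz":0,"rx":0,"ry":0,"rz":0},{"gripper":0,"tx":0.0385,"ty":-0.0365,"tz":0,"rx":0,"ry":0,"rz":0},{"gripper":0,"tx":0.0385,"ty":-0.0365,"tz":0,"rx":0,"ry":0,"rz":0},{"gripper":0,"tx":0.0385,"ty":-0.0365,"tz":0,"rx":0,"ry":0,"rz":0},{"gripper":0,"tx":0.0385,"ty":-0.0365,"tz":0,"rx":0,"ry":0,"rz":0},{"gripper":0,"tx":0.0385,"ty":-0.0365,"tz":0,"rx":0,"ry":0,"rz":0},{"gripper":0,"tx":0.0385,"ty":-0.0365,"tz":0,"rx":0,"ry":0,"rz":0}]';  python3 plan.py 594.5 171.5 200 94.7
```

```text
t: 2.92
ee_pos: [427.4, -159.1, 405.0]
orientation: [3.094, 0.543, 0.001]
ft_force: [0.7, -0.2, -0.3]
width: 88.2
t 2.92 grasp now [ 427.6 -159.1  242. ] yaw 19.9 tilt 0.06 w 88.2 F [ 0.7 -0.2 -0.3] q [-0.38  0.17  1.99  0.    0.98  0.84]
shift first mm [ 269.7 -253.9   42.1] then turn deg [ 6.000e-02 -1.000e-02 -7.478e+01] | turn first, then mm [315.8 193.6  42. ]
```

```bash
python3 -m handwheel '[{"gripper":0,"tx":0.0385,"ty":-0.0365,"tz":0,"rx":0,"ry":0,"rz":0},{"gripper":0,"tx":0.0385,"ty":-0.0365,"tz":0,"rx":0,"ry":0,"rz":0},{"gripper":0,"tx":0.0385,"ty":-0.0365,"tz":0,"rx":0,"ry":0,"rz":0},{"gripper":0,"tx":0.0385,"ty":-0.0365,"tz":0,"rx":0,"ry":0,"rz":0},{"gripper":0,"tx":0.0385,"ty":-0.0365,"tz":0,"rx":0,"ry":0,"rz":0},{"gripper":0,"tx":0.0385,"ty":-0.0365,"tz":0,"rx":0,"ry":0,"rz":0},{"gripper":0,"tx":0.0385,"ty":-0.0365,"tz":0,"rx":0,"ry":0,"rz":0}]';  python3 plan.py 594.5 171.5 200 94.7
```

```text
t: 3.8
ee_pos: [593.7, 173.2, 404.8]
orientation: [3.094, 0.544, 0.001]
ft_force: [1.0, -0.4, 0.5]
width: 87.8
t 3.8 grasp now [593.8 173.2 241.8] yaw 19.9 tilt 0.02 w 87.8 F [ 1.  -0.4  0.5] q [ 0.26  0.41  1.64 -0.    1.08  1.49]
shift first mm [ 0.2  1.9 41.8] then turn deg [ 2.000e-02 -1.000e-02 -7.476e+01] | turn first, then mm [-1.8  0.7 41.8]
```

```bash
python3 -m handwheel '[{"gripper":0,"tx":0,"ty":0,"tz":0,"rx":0,"ry":0,"rz":-9.4},{"gripper":0,"tx":0,"ty":0,"tz":0,"rx":0,"ry":0,"rz":-9.4},{"gripper":0,"tx":0,"ty":0,"tz":0,"rx":0,"ry":0,"rz":-9.4},{"gripper":0,"tx":0,"ty":0,"tz":0,"rx":0,"ry":0,"rz":-9.4},{"gripper":0,"tx":0,"ty":0,"tz":0,"rx":0,"ry":0,"rz":-9.3},{"gripper":0,"tx":0,"ty":0,"tz":0,"rx":0,"ry":0,"rz":-9.3},{"gripper":0,"tx":0,"ty":0,"tz":0,"rx":0,"ry":0,"rz":-9.3},{"gripper":0,"tx":0,"ty":0,"tz":0,"rx":0,"ry":0,"rz":-9.3}]';  python3 plan.py 594.5 171.5 200 94.7
```

```text
t: 4.8
ee_pos: [593.1, 171.4, 404.7]
orientation: [2.122, 2.317, 0.0]
ft_force: [0.2, 0.3, -0.7]
width: 87.7
t 4.8 grasp now [593.1 171.4 241.7] yaw 95.0 tilt 0.0 w 87.7 F [ 0.2  0.3 -0.7] q [ 0.26  0.41  1.65 -0.    1.08  0.17]
shift first mm [-0.   1.4 41.7] then turn deg [ 0.   -0.    0.34] | turn first, then mm [-0.   1.4 41.7]
```

```bash
python3 -m handwheel '[{"gripper":0,"tx":0,"ty":0.001,"tz":0.04,"rx":0,"ry":0,"rz":0.3},{"gripper":0,"tx":0,"ty":0,"tz":0.04,"rx":0,"ry":0,"rz":0},{"gripper":0,"tx":0,"ty":0,"tz":0.04,"rx":0,"ry":0,"rz":0},{"gripper":0,"tx":0,"ty":0,"tz":0.03,"rx":0,"ry":0,"rz":0},{"gripper":0,"tx":0,"ty":0,"tz":0.02,"rx":0,"ry":0,"rz":0},{"gripper":0,"tx":0,"ty":0,"tz":0.01,"rx":0,"ry":0,"rz":0},{"gripper":0,"tx":0,"ty":0,"tz":0.008,"rx":0,"ry":0,"rz":0},{"gripper":0,"tx":0,"ty":0,"tz":0,"rx":0,"ry":0,"rz":0}]';  python3 plan.py 594.5 171.5 54 94.7
```

```text
t: 5.8
ee_pos: [594.2, 171.5, 216.8]
orientation: [2.134, 2.305, 0.0]
ft_force: [-0.2, -0.8, -0.2]
width: 88.1
t 5.8 grasp now [594.3 171.6  53.8] yaw 94.4 tilt 0.01 w 88.1 F [-0.2 -0.8 -0.2] q [0.26 0.67 1.73 0.   0.74 0.18]
shift first mm [-0.1  0.3 -0.2] then turn deg [ 0.01 -0.   -0.27] | turn first, then mm [-0.1  0.3 -0.2]
```

```bash
python3 -m handwheel '[{"gripper":1,"tx":0,"ty":0,"tz":0,"rx":0,"ry":0,"rz":0},{"gripper":1,"tx":0,"ty":0,"tz":0,"rx":0,"ry":0,"rz":0},{"gripper":1,"tx":0,"ty":0,"tz":0,"rx":0,"ry":0,"rz":0},{"gripper":1,"tx":0,"ty":0,"tz":0,"rx":0,"ry":0,"rz":0},{"gripper":1,"tx":0,"ty":0,"tz":0,"rx":0,"ry":0,"rz":0},{"gripper":1,"tx":0,"ty":0,"tz":0,"rx":0,"ry":0,"rz":0}]';  python3 plan.py 594.5 171.5 54 94.7; python3 - <<'E'
from h import *
save(viewer.get_image("scene"),"g1.png",(280,160,440,300),4)
E
```

```text
t: 6.55
ee_pos: [594.1, 171.5, 216.7]
orientation: [2.134, 2.305, 0.0]
ft_force: [-0.5, -0.2, 1.3]
width: 39.7
t 6.55 grasp now [594.2 171.5  53.7] yaw 94.4 tilt 0.01 w 39.7 F [-0.5 -0.2  1.3] q [0.26 0.67 1.73 0.   0.74 0.18]
shift first mm [-0.   0.4 -0.3] then turn deg [ 0.01 -0.   -0.28] | turn first, then mm [-0.   0.4 -0.3]
```

View pics/g1.png

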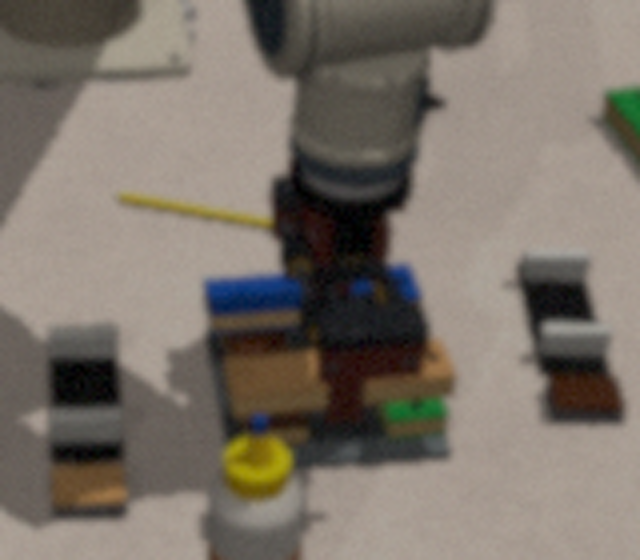

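```bash
python3 -m handwheel '[{"gripper":1,"tx":0,"ty":0,"tz":-0.02,"rx":0,"ry":0,"rz":0},{"gripper":1,"tx":0,"ty":0,"tz":-0.03,"rx":0,"ry":0,"rz":0},{"gripper":1,"tx":0,"ty":0,"tz":-0.03,"rx":0,"ry":0,"rz":0},{"gripper":1,"tx":0,"ty":0,"tz":-0.03,"rx":0,"ry":0,"rz":0},{"gripper":1,"tx":0,"ty":0,"tz":0,"rx":0,"ry":0,"rz":0}]';  python3 plan.py 549 2.4 100 -0.3
```

```text
t: 7.22
ee_pos: [594.9, 171.7, 330.2]
orientation: [2.132, 2.303, 0.008]
ft_force: [-0.1, -0.2, -0.9]
width: 39.7
t 7.22 grasp now [595.9 172.  167.2] yaw 94.4 tilt 0.34 w 39.7 F [-0.1 -0.2 -0.9] q [0.26 0.5  1.7  0.   0.94 0.18]
shift first mm [-165.4  -59.3   66.6] then turn deg [ 0.2  -0.33 94.73] | turn first, then mm [-45.1 169.6  67.2]
```

```bash
python3 -m handwheel '[{"gripper":1,"tx":-0.033,"ty":-0.0115,"tz":0,"rx":0,"ry":0,"rz":0},{"gripper":1,"tx":-0.033,"ty":-0.0115,"tz":0,"rx":0,"ry":0,"rz":0},{"gripper":1,"tx":-0.033,"ty":-0.0115,"tz":0,"rx":0,"ry":0,"rz":0},{"gripper":1,"tx":-0.033,"ty":-0.0115,"tz":0,"rx":0,"ry":0,"rz":0},{"gripper":1,"tx":-0.033,"ty":-0.0115,"tz":0,"rx":0,"ry":0,"rz":0},{"gripper":1,"tx":0,"ty":0,"tz":0,"rx":0,"ry":0,"rz":10},{"gripper":1,"tx":0,"ty":0,"tz":0,"rx":0,"ry":0,"rz":10},{"gripper":1,"tx":0,"ty":0,"tz":0,"rx":0,"ry":0,"rz":10}]';  python3 plan.py 549 2.4 100 -0.3
python3 -m handwheel '[{"gripper":1,"tx":0,"ty":0,"tz":0,"rx":0,"ry":0,"rz":10},{"gripper":1,"tx":0,"ty":0,"tz":0,"rx":0,"ry":0,"rz":10},{"gripper":1,"tx":0,"ty":0,"tz":0,"rx":0,"ry":0,"rz":10},{"gripper":1,"tx":0,"ty":0,"tz":0,"rx":0,"ry":0,"rz":10},{"gripper":1,"tx":0,"ty":0,"tz":0,"rx":0,"ry":0,"rz":10},{"gripper":1,"tx":0,"ty":0,"tz":0,"rx":0,"ry":0,"rz":10},{"gripper":1,"tx":0,"ty":0,"tz":0,"rx":0,"ry":0,"rz":4.7},{"gripper":1,"tx":0,"ty":0,"tz":0,"rx":0,"ry":0,"rz":0}]';  python3 plan.py 549 2.4 42.5 -0.3
```

```text
t: 8.22
ee_pos: [549.0, 2.4, 325.9]
orientation: [-2.662, -1.666, 0.002]
ft_force: [0.3, -0.6, -1.0]
width: 40.1
t 8.22 grasp now [548.8   2.4 162.9] yaw 64.1 tilt 0.09 w 40.1 F [ 0.3 -0.6 -1. ] q [-0.02  0.42  1.85 -0.    0.87  0.44]
shift first mm [ 0.1  0.  62.9] then turn deg [-5.000e-02  8.000e-02  6.438e+01] | turn first, then mm [-0.  -0.  62.9]
t: 9.22
ee_pos: [549.1, 2.6, 326.0]
orientation: [-3.142, 0.006, 0.002]
ft_force: [0.3, -0.1, -1.1]
width: 39.9
t 9.22 grasp now [548.9   2.6 163. ] yaw -0.2 tilt 0.08 w 39.9 F [ 0.3 -0.1 -1.1] q [-0.02  0.42  1.85  0.    0.87  1.56]
shift first mm [  0.    0.2 120.5] then turn deg [-0.    0.08  0.08] | turn first, then mm [-1.000e-01  2.000e-01  1.205e+02]
```

```bash
python3 -m handwheel '[{"gripper":1,"tx":0,"ty":0,"tz":0.03,"rx":0,"ry":0,"rz":0},{"gripper":1,"tx":0,"ty":0,"tz":0.03,"rx":0,"ry":0,"rz":0},{"gripper":1,"tx":0,"ty":0,"tz":0.03,"rx":0,"ry":0,"rz":0},{"gripper":1,"tx":0,"ty":0,"tz":0.015,"rx":0,"ry":0,"rz":0},{"gripper":1,"tx":0,"ty":0,"tz":0.009,"rx":0,"ry":0,"rz":0},{"gripper":1,"tx":0,"ty":0,"tz":0.003,"rx":0,"ry":0,"rz":0},{"gripper":1,"tx":0,"ty":0,"tz":0.003,"rx":0,"ry":0,"rz":0},{"gripper":1,"tx":0,"ty":0,"tz":0,"rx":0,"ry":0,"rz":0}]';  python3 plan.py 549 2.4 42.5 -0.3
```

```text
t: 10.22
ee_pos: [549.7, 2.6, 207.1]
orientation: [3.142, -0.007, 0.001]
ft_force: [-0.8, -0.1, -1.2]
width: 39.6
t 10.22 grasp now [549.8   2.6  44.1] yaw -0.3 tilt 0.04 w 39.6 F [-0.8 -0.1 -1.2] q [-0.02  0.62  1.89  0.    0.63  1.56]
shift first mm [-0.7  0.2  1.6] then turn deg [-0.   -0.04  0.03] | turn first, then mm [-0.7  0.2  1.6]
```

```bash
python3 -m handwheel '[{"gripper":1,"tx":0,"ty":0,"tz":0.002,"rx":0,"ry":0,"rz":0},{"gripper":1,"tx":0,"ty":0,"tz":0,"rx":0,"ry":0,"rz":0}]';  python3 plan.py 549 2.4 42.5 -0.3
python3 - <<'E'
from ov import *
p=viewer.get_image("scene"); B={"b":(549,2.4,-0.3,39)}; draw(p,polys(B),4,(250,200,410,330),"pl1.png")
E
```

```text
t: 10.48
ee_pos: [549.5, 2.6, 204.8]
orientation: [-3.142, 0.007, -0.0]
ft_force: [0.2, -0.5, -2.2]
width: 40.0
t 10.47 grasp now [549.6   2.6  41.8] yaw -0.3 tilt 0.01 w 40.0 F [ 0.2 -0.5 -2.2] q [-0.02  0.62  1.89  0.    0.63  1.56]
shift first mm [-0.5  0.2 -0.7] then turn deg [-0.   -0.01  0.03] | turn first, then mm [-0.5  0.2 -0.7]
```

View pics/pl1.png

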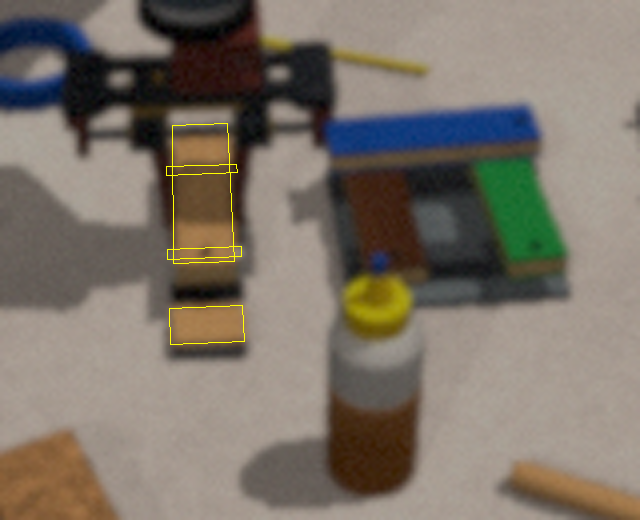

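Birch sits on the rest within the outline, covering both bars at about (203,170) and (203,255). Releasing and moving on to blue.

```bash
python3 -m handwheel '[{"gripper":0,"tx":0,"ty":0,"tz":0,"rx":0,"ry":0,"rz":0},{"gripper":0,"tx":0,"ty":0,"tz":0,"rx":0,"ry":0,"rz":0},{"gripper":0,"tx":0,"ty":0,"tz":0,"rx":0,"ry":0,"rz":0},{"gripper":0,"tx":0,"ty":0,"tz":-0.02,"rx":0,"ry":0,"rz":0},{"gripper":0,"tx":0,"ty":0,"tz":-0.04,"rx":0,"ry":0,"rz":0},{"gripper":0,"tx":0,"ty":0,"tz":-0.04,"rx":0,"ry":0,"rz":0},{"gripper":0,"tx":0,"ty":0,"tz":-0.03,"rx":0,"ry":0,"rz":0},{"gripper":0,"tx":0,"ty":0,"tz":0,"rx":0,"ry":0,"rz":0}]';  python3 plan.py 506.7 164.2 150 94.3
```

```text
t: 11.52
ee_pos: [550.2, 2.5, 337.0]
orientation: [3.142, -0.008, 0.008]
ft_force: [0.3, 0.3, -0.3]
width: 87.7
t 11.53 grasp now [551.    2.5 174. ] yaw -0.3 tilt 0.28 w 87.7 F [ 0.3  0.3 -0.3] q [-0.02  0.4   1.85  0.    0.88  1.56]
shift first mm [ -44.4 -161.4   23.8] then turn deg [  0.24  -0.21 -94.57] | turn first, then mm [164.5 -31.3  24. ]
```

```bash
python3 -m handwheel '[{"gripper":0,"tx":-0.009,"ty":-0.0322,"tz":0,"rx":0,"ry":0,"rz":0},{"gripper":0,"tx":-0.009,"ty":-0.0322,"tz":0,"rx":0,"ry":0,"rz":0},{"gripper":0,"tx":-0.009,"ty":-0.0322,"tz":0,"rx":0,"ry":0,"rz":0},{"gripper":0,"tx":-0.009,"ty":-0.0322,"tz":0,"rx":0,"ry":0,"rz":0},{"gripper":0,"tx":-0.008,"ty":-0.0322,"tz":0,"rx":0,"ry":0,"rz":0},{"gripper":0,"tx":0,"ty":0,"tz":0,"rx":0,"ry":0,"rz":-10},{"gripper":0,"tx":0,"ty":0,"tz":0,"rx":0,"ry":0,"rz":-10},{"gripper":0,"tx":0,"ty":0,"tz":0,"rx":0,"ry":0,"rz":-10}]'
python3 -m handwheel '[{"gripper":0,"tx":0,"ty":0,"tz":0,"rx":0,"ry":0,"rz":-10},{"gripper":0,"tx":0,"ty":0,"tz":0,"rx":0,"ry":0,"rz":-10},{"gripper":0,"tx":0,"ty":0,"tz":0,"rx":0,"ry":0,"rz":-10},{"gripper":0,"tx":0,"ty":0,"tz":0,"rx":0,"ry":0,"rz":-10},{"gripper":0,"tx":0,"ty":0,"tz":0,"rx":0,"ry":0,"rz":-10},{"gripper":0,"tx":0,"ty":0,"tz":0,"rx":0,"ry":0,"rz":-10},{"gripper":0,"tx":0,"ty":0,"tz":0,"rx":0,"ry":0,"rz":-4.5},{"gripper":0,"tx":0,"ty":0,"tz":0,"rx":0,"ry":0,"rz":0}]';  python3 plan.py 506.7 164.2 54 94.3
```

```text
t: 12.52
ee_pos: [505.7, 163.8, 333.2]
orientation: [3.034, 0.815, -0.004]
ft_force: [-0.1, 0.1, -0.5]
width: 87.4
t: 13.52
ee_pos: [505.9, 163.7, 333.4]
orientation: [-2.138, -2.3, 0.003]
ft_force: [-0.2, 0.0, -0.2]
width: 87.9
t 13.53 grasp now [505.6 163.6 170.4] yaw 94.2 tilt 0.12 w 87.9 F [-0.2  0.  -0.2] q [ 0.29  0.39  1.89 -0.    0.87  0.22]
shift first mm [  0.5   1.1 116.4] then turn deg [-0.12  0.03 -0.12] | turn first, then mm [  0.5   0.9 116.4]
```

```bash
python3 -m handwheel '[{"gripper":0,"tx":0.0005,"ty":0.001,"tz":0.03,"rx":0,"ry":0,"rz":0},{"gripper":0,"tx":0,"ty":0,"tz":0.03,"rx":0,"ry":0,"rz":0},{"gripper":0,"tx":0,"ty":0,"tz":0.03,"rx":0,"ry":0,"rz":0},{"gripper":0,"tx":0,"ty":0,"tz":0.016,"rx":0,"ry":0,"rz":0},{"gripper":0,"tx":0,"ty":0,"tz":0.01,"rx":0,"ry":0,"rz":0},{"gripper":0,"tx":0,"ty":0,"tz":0,"rx":0,"ry":0,"rz":0}]';  python3 plan.py 506.7 164.2 54 94.3
python3 -m handwheel '[{"gripper":1,"tx":0,"ty":0,"tz":0,"rx":0,"ry":0,"rz":0},{"gripper":1,"tx":0,"ty":0,"tz":0,"rx":0,"ry":0,"rz":0},{"gripper":1,"tx":0,"ty":0,"tz":0,"rx":0,"ry":0,"rz":0},{"gripper":1,"tx":0,"ty":0,"tz":0,"rx":0,"ry":0,"rz":0},{"gripper":1,"tx":0,"ty":0,"tz":0,"rx":0,"ry":0,"rz":0}]';  python3 plan.py 506.7 164.2 54 94.3
```

```text
t: 14.28
ee_pos: [507.2, 164.3, 218.4]
orientation: [-2.138, -2.301, 0.001]
ft_force: [-0.7, 0.9, -0.2]
width: 87.9
t 14.28 grasp now [507.1 164.3  55.4] yaw 94.2 tilt 0.04 w 87.9 F [-0.7  0.9 -0.2] q [ 0.29  0.58  1.93 -0.    0.63  0.22]
shift first mm [-0.1 -0.6  1.4] then turn deg [-0.04  0.01 -0.09] | turn first, then mm [-0.1 -0.6  1.4]
t: 14.9
ee_pos: [507.3, 164.4, 218.8]
orientation: [2.138, 2.302, 0.0]
ft_force: [0.4, -0.0, 0.5]
width: 41.3
t 14.9 grasp now [507.3 164.4  55.8] yaw 94.2 tilt 0.01 w 41.3 F [ 0.4 -0.   0.5] q [ 0.29  0.58  1.93 -0.    0.63  0.22]
shift first mm [-0.1 -0.6  1.8] then turn deg [ 0.01 -0.   -0.07] | turn first, then mm [-0.1 -0.6  1.8]
```

```bash
python3 -m handwheel '[{"gripper":1,"tx":0,"ty":0,"tz":0,"rx":0,"ry":0,"rz":0},{"gripper":1,"tx":0,"ty":0,"tz":-0.02,"rx":0,"ry":0,"rz":0},{"gripper":1,"tx":0,"ty":0,"tz":-0.03,"rx":0,"ry":0,"rz":0},{"gripper":1,"tx":0,"ty":0,"tz":-0.03,"rx":0,"ry":0,"rz":0},{"gripper":1,"tx":0,"ty":0,"tz":-0.03,"rx":0,"ry":0,"rz":0},{"gripper":1,"tx":0,"ty":0,"tz":0,"rx":0,"ry":0,"rz":0}]';  python3 plan.py 586.8 -184.3 100 -8.1
```

```text
t: 15.65
ee_pos: [507.9, 164.6, 330.5]
orientation: [2.136, 2.3, 0.006]
ft_force: [0.5, -0.5, -0.9]
width: 40.3
t 15.65 grasp now [508.6 164.8 167.5] yaw 94.2 tilt 0.25 w 40.3 F [ 0.5 -0.5 -0.9] q [0.29 0.39 1.89 0.   0.86 0.22]
shift first mm [-353.8   52.7   67.4] then turn deg [  0.13  -0.26 102.33] | turn first, then mm [127.3 334.3  67.5]
```

```bash
python3 -m handwheel '[{"gripper":1,"tx":-0.0442,"ty":0.0066,"tz":0,"rx":0,"ry":0,"rz":0},{"gripper":1,"tx":-0.0442,"ty":0.0066,"tz":0,"rx":0,"ry":0,"rz":0},{"gripper":1,"tx":-0.0442,"ty":0.0066,"tz":0,"rx":0,"ry":0,"rz":0},{"gripper":1,"tx":-0.0442,"ty":0.0066,"tz":0,"rx":0,"ry":0,"rz":0},{"gripper":1,"tx":-0.0442,"ty":0.0066,"tz":0,"rx":0,"ry":0,"rz":0},{"gripper":1,"tx":-0.0442,"ty":0.0066,"tz":0,"rx":0,"ry":0,"rz":0},{"gripper":1,"tx":-0.0442,"ty":0.0066,"tz":0,"rx":0,"ry":0,"rz":0},{"gripper":1,"tx":-0.0442,"ty":0.0066,"tz":0,"rx":0,"ry":0,"rz":0}]'
python3 -m handwheel '[{"gripper":1,"tx":0,"ty":0,"tz":0,"rx":0,"ry":0,"rz":10},{"gripper":1,"tx":0,"ty":0,"tz":0,"rx":0,"ry":0,"rz":10},{"gripper":1,"tx":0,"ty":0,"tz":0,"rx":0,"ry":0,"rz":10},{"gripper":1,"tx":0,"ty":0,"tz":0,"rx":0,"ry":0,"rz":10},{"gripper":1,"tx":0,"ty":0,"tz":0,"rx":0,"ry":0,"rz":10},{"gripper":1,"tx":0,"ty":0,"tz":0,"rx":0,"ry":0,"rz":10},{"gripper":1,"tx":0,"ty":0,"tz":0,"rx":0,"ry":0,"rz":10},{"gripper":1,"tx":0,"ty":0,"tz":0,"rx":0,"ry":0,"rz":10}]'
python3 -m handwheel '[{"gripper":1,"tx":0,"ty":0,"tz":0,"rx":0,"ry":0,"rz":10},{"gripper":1,"tx":0,"ty":0,"tz":0,"rx":0,"ry":0,"rz":10},{"gripper":1,"tx":0,"ty":0,"tz":0,"rx":0,"ry":0,"rz":2.3},{"gripper":1,"tx":0,"ty":0,"tz":0,"rx":0,"ry":0,"rz":0}]';  python3 plan.py 586.8 -184.3 44 -8.1
```

```text
t: 16.65
ee_pos: [585.7, -185.8, 326.7]
orientation: [-2.137, -2.3, 0.001]
ft_force: [0.7, 0.5, -0.4]
width: 39.9
t: 17.65
ee_pos: [585.5, -184.2, 326.6]
orientation: [-3.117, -0.38, 0.004]
ft_force: [-0.0, 0.6, -1.4]
width: 39.9
t: 18.15
ee_pos: [585.5, -184.3, 326.9]
orientation: [-3.133, 0.22, 0.004]
ft_force: [-0.0, 0.2, -1.8]
width: 39.8
t 18.15 grasp now [ 585.1 -184.2  163.9] yaw -8.0 tilt 0.14 w 39.8 F [-0.   0.2 -1.8] q [-0.32  0.5   1.71 -0.    0.93  1.39]
shift first mm [ 1.600e+00 -1.000e-01  1.199e+02] then turn deg [-0.02  0.14  0.05] | turn first, then mm [  1.3  -0.2 119.9]
```

```bash
python3 -m handwheel '[{"gripper":1,"tx":0.001,"ty":0,"tz":0.03,"rx":0,"ry":0,"rz":0},{"gripper":1,"tx":0,"ty":0,"tz":0.03,"rx":0,"ry":0,"rz":0},{"gripper":1,"tx":0,"ty":0,"tz":0.03,"rx":0,"ry":0,"rz":0},{"gripper":1,"tx":0,"ty":0,"tz":0.015,"rx":0,"ry":0,"rz":0},{"gripper":1,"tx":0,"ty":0,"tz":0.009,"rx":0,"ry":0,"rz":0},{"gripper":1,"tx":0,"ty":0,"tz":0.003,"rx":0,"ry":0,"rz":0},{"gripper":1,"tx":0,"ty":0,"tz":0.003,"rx":0,"ry":0,"rz":0},{"gripper":1,"tx":0,"ty":0,"tz":0,"rx":0,"ry":0,"rz":0}]';  python3 plan.py 586.8 -184.3 44 -8.1
python3 - <<'E'
from ov import *
p=viewer.get_image("scene"); B={"b":(549,2.4,-0.3,39),"c":(586.8,-184.3,-8.1,39)}; draw(p,polys(B),4,(190,210,350,330),"pl2.png")
E
```

```text
t: 19.15
ee_pos: [587.1, -184.6, 209.2]
orientation: [3.134, -0.221, 0.001]
ft_force: [0.0, -0.8, -0.9]
width: 39.5
t 19.15 grasp now [ 587.3 -184.7   46.2] yaw -8.1 tilt 0.05 w 39.5 F [ 0.  -0.8 -0.9] q [-0.32  0.68  1.74  0.    0.72  1.39]
shift first mm [-0.4 -0.3  2.2] then turn deg [ 0.01 -0.05  0.03] | turn first, then mm [-0.4 -0.3  2.2]
```

View pics/pl2.png

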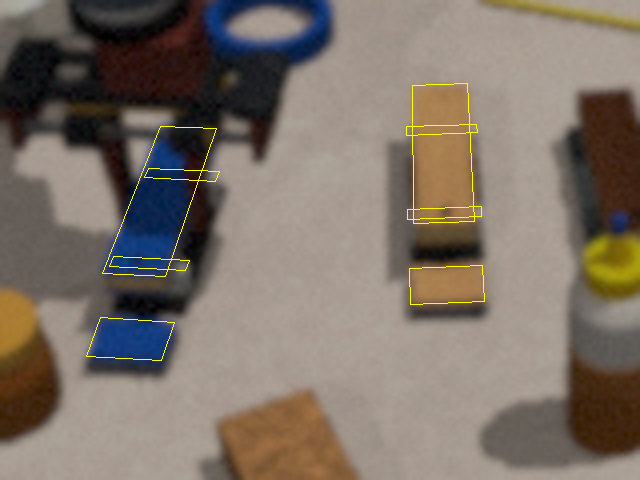

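Birch lies in its outline. Blue, still held, is in line over the blue rest. Lowering 2 mm, releasing and lifting.

```bash
python3 -m handwheel '[{"gripper":1,"tx":0,"ty":0,"tz":0.002,"rx":0,"ry":0,"rz":0},{"gripper":1,"tx":0,"ty":0,"tz":0,"rx":0,"ry":0,"rz":0},{"gripper":0,"tx":0,"ty":0,"tz":0,"rx":0,"ry":0,"rz":0},{"gripper":0,"tx":0,"ty":0,"tz":0,"rx":0,"ry":0,"rz":0},{"gripper":0,"tx":0,"ty":0,"tz":0,"rx":0,"ry":0,"rz":0},{"gripper":0,"tx":0,"ty":0,"tz":-0.02,"rx":0,"ry":0,"rz":0},{"gripper":0,"tx":0,"ty":0,"tz":-0.05,"rx":0,"ry":0,"rz":0},{"gripper":0,"tx":0,"ty":0,"tz":-0.05,"rx":0,"ry":0,"rz":0}]'
python3 plan.py 548 214 160 4.7
python3 - <<'E'
from ov import *
np.set_printoptions(precision=1,suppress=True)
t=avg("top",3); s=viewer.get_image("scene")
M,_=masks(t); W=world(t)
for k,sd,z in (("birch",(348,235),48),("green",(260,237),42),("walnut",(300,235),42),("blue",(424,220),48)):
    m=comp(M[k],sd)
    if m is None: print(k,None); continue
    print(k,np.median(W[m][:,2]),*rect(t,m,z))
save(t,"top3.png"); save(s,"scene3.png")
E
```

```text
t: 20.2
ee_pos: [586.9, -184.5, 329.0]
orientation: [3.134, -0.221, 0.0]
ft_force: [0.7, 0.3, -0.3]
width: 87.7
t 20.2 grasp now [ 586.9 -184.5  166. ] yaw -8.1 tilt 0.01 w 87.7 F [ 0.7  0.3 -0.3] q [-0.32  0.5   1.7   0.    0.94  1.39]
shift first mm [ -94.5 -389.1    6. ] then turn deg [ 0.000e+00 -1.000e-02 -1.278e+01] | turn first, then mm [  -6.1 -400.4    6. ]
birch 47.30102002641243 [569.8   3.1] (183.63365173339844, 45.32731628417969) -0.827117919921875 [570.8   2. ]
green 41.843612247202486 [552.6 215.2] (147.98251342773438, 40.48619842529297) 5.032721042633057 [551.8 215. ]
walnut 41.95516541906796 [556.8 123.1] (147.47216796875, 39.635128021240234) 3.107006549835205 [556.4 122.6]
blue None
```

View pics/top3.png

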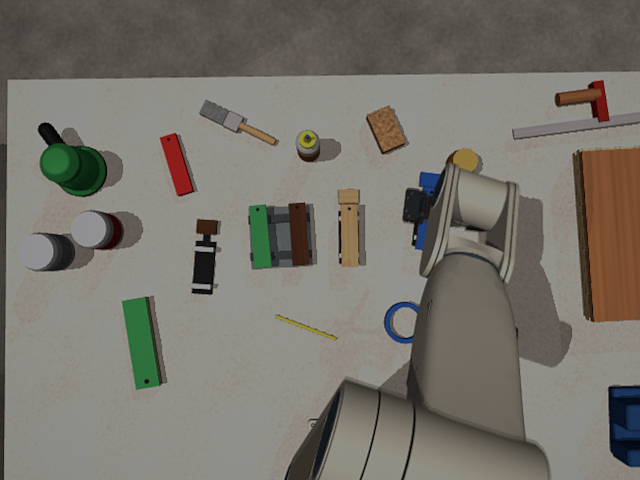

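Green is at (260,237) and walnut at (300,235), clear and unmoved. I'll move above green, then check blue from there before grasping.

```bash
python3 -m handwheel '[{"gripper":0,"tx":-0.0113,"ty":-0.0488,"tz":0,"rx":0,"ry":0,"rz":0},{"gripper":0,"tx":-0.0113,"ty":-0.0488,"tz":0,"rx":0,"ry":0,"rz":0},{"gripper":0,"tx":-0.0113,"ty":-0.0488,"tz":0,"rx":0,"ry":0,"rz":0},{"gripper":0,"tx":-0.0113,"ty":-0.0488,"tz":0,"rx":0,"ry":0,"rz":0},{"gripper":0,"tx":-0.0113,"ty":-0.0488,"tz":0,"rx":0,"ry":0,"rz":0},{"gripper":0,"tx":-0.0113,"ty":-0.0488,"tz":0,"rx":0,"ry":0,"rz":0},{"gripper":0,"tx":-0.0113,"ty":-0.0488,"tz":0,"rx":0,"ry":0,"rz":0},{"gripper":0,"tx":-0.0113,"ty":-0.0488,"tz":0,"rx":0,"ry":0,"rz":0}]'
python3 -m handwheel '[{"gripper":0,"tx":0,"ty":0,"tz":0,"rx":0,"ry":0,"rz":-6.5},{"gripper":0,"tx":0,"ty":0,"tz":0,"rx":0,"ry":0,"rz":-6.5},{"gripper":0,"tx":0,"ty":0,"tz":0,"rx":0,"ry":0,"rz":0}]'
python3 plan.py 552.2 215.1 37 5
python3 - <<'E'
from ov import *
np.set_printoptions(precision=1,suppress=True)
t=avg("top",3); s=viewer.get_image("scene")
B={"b":(549,2.4,-0.3,39),"c":(586.8,-184.3,-8.1,39)}; draw(t,polys(B),4,(320,160,460,280),"chk_t.png"); draw(s,polys(B),4,(190,210,350,330),"chk_s.png")
M,_=masks(t); W=world(t); T=dict(birch=REST["birch"],blue=REST["blue"])
for k in T:
    x,y,a=T[k]; u=np.array([np.cos(np.radians(a)),np.sin(np.radians(a))]); X=at_z(t,np.stack(np.meshgrid(range(640),range(480)),-1).reshape(-1,2),48)[:,:2].reshape(480,640,2)-[x,y]
    al=X@u; la=X@[-u[1],u[0]]; roi=(al<82)&(al>-100)&(abs(la)<45)&M[k]&(W[...,2]>38)
    print(k,np.median(W[roi][:,2]),*rect(t,roi,48))
E
```

```text
t: 21.4
ee_pos: [551.4, 216.1, 325.4]
orientation: [3.133, -0.221, -0.004]
ft_force: [0.5, -0.3, 0.4]
width: 87.8
t: 21.78
ee_pos: [551.7, 214.7, 325.5]
orientation: [3.138, 0.134, -0.004]
ft_force: [0.8, 0.5, 0.5]
width: 87.7
t 21.77 grasp now [551.3 214.6 162.5] yaw 4.9 tilt 0.14 w 87.7 F [0.8 0.5 0.5] q [ 0.35  0.48  1.76 -0.    0.91  1.84]
shift first mm [  0.8  -0.4 125.5] then turn deg [ 0.04  0.14 -0.11] | turn first, then mm [  0.5  -0.4 125.5]
birch 47.90501562754594 [550.6   2.2] (145.32830810546875, 38.051612854003906) -0.8348388671875 [548.4   2. ]
blue 48.02414006061346 [ 588.4 -185.3] (148.14781188964844, 39.43894958496094) -8.233879089355469 [ 587.9 -185.2]
```

View pics/chk_t.png

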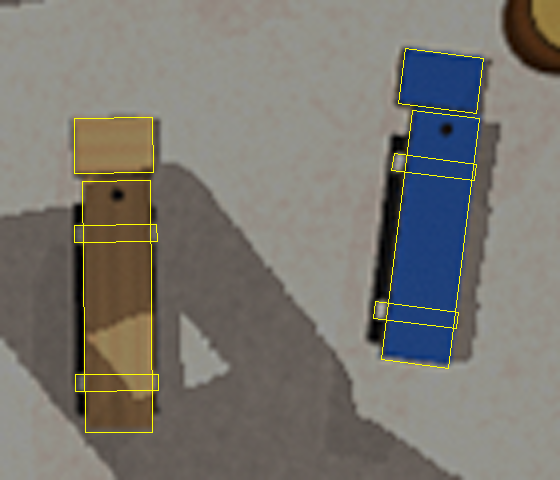

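View pics/chk_s.png

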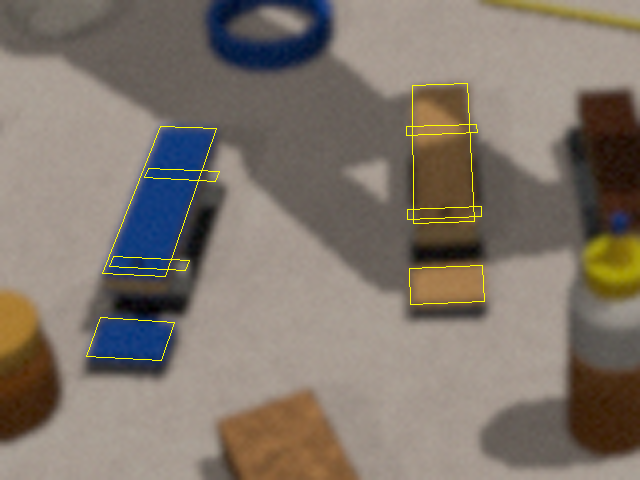

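Both upper boards are within 2 mm and 0.6° of their rests, with tops at z 48, so the intermediate condition is met. Descending on green.

```bash
python3 -m handwheel '[{"gripper":0,"tx":0.0003,"ty":0,"tz":0.03,"rx":0,"ry":0,"rz":0},{"gripper":0,"tx":0,"ty":0,"tz":0.03,"rx":0,"ry":0,"rz":0},{"gripper":0,"tx":0,"ty":0,"tz":0.03,"rx":0,"ry":0,"rz":0},{"gripper":0,"tx":0,"ty":0,"tz":0.02,"rx":0,"ry":0,"rz":0},{"gripper":0,"tx":0,"ty":0,"tz":0.01,"rx":0,"ry":0,"rz":0},{"gripper":0,"tx":0,"ty":0,"tz":0.005,"rx":0,"ry":0,"rz":0},{"gripper":0,"tx":0,"ty":0,"tz":0,"rx":0,"ry":0,"rz":0}]'
python3 plan.py 552.2 215.1 37 5
python3 -m handwheel '[{"gripper":1,"tx":0,"ty":0,"tz":0,"rx":0,"ry":0,"rz":0},{"gripper":1,"tx":0,"ty":0,"tz":0,"rx":0,"ry":0,"rz":0},{"gripper":1,"tx":0,"ty":0,"tz":0,"rx":0,"ry":0,"rz":0},{"gripper":1,"tx":0,"ty":0,"tz":0,"rx":0,"ry":0,"rz":0},{"gripper":1,"tx":0,"ty":0,"tz":0,"rx":0,"ry":0,"rz":0},{"gripper":1,"tx":0,"ty":0,"tz":0,"rx":0,"ry":0,"rz":0}]'
python3 plan.py 552.2 215.1 37 5
```

```text
t: 22.85
ee_pos: [552.8, 214.8, 202.0]
orientation: [-3.139, -0.135, -0.001]
ft_force: [-0.2, -0.0, 0.1]
width: 87.8
t 22.85 grasp now [552.9 214.8  39. ] yaw 4.9 tilt 0.04 w 87.8 F [-0.2 -0.   0.1] q [0.35 0.67 1.79 0.   0.68 1.84]
shift first mm [-0.6 -0.4  2. ] then turn deg [-0.01 -0.03 -0.08] | turn first, then mm [-0.6 -0.4  2. ]
t: 23.6
ee_pos: [552.6, 214.7, 201.7]
orientation: [-3.139, -0.135, -0.0]
ft_force: [-0.0, 0.4, 1.3]
width: 39.9
t 23.6 grasp now [552.6 214.7  38.7] yaw 4.9 tilt 0.0 w 39.9 F [-0.   0.4  1.3] q [0.35 0.67 1.8  0.   0.68 1.84]
shift first mm [-0.4 -0.4  1.7] then turn deg [-0.   -0.   -0.07] | turn first, then mm [-0.4 -0.4  1.7]
```

```bash
python3 -m handwheel '[{"gripper":1,"tx":0,"ty":0,"tz":-0.02,"rx":0,"ry":0,"rz":0},{"gripper":1,"tx":0,"ty":0,"tz":-0.03,"rx":0,"ry":0,"rz":0},{"gripper":1,"tx":0,"ty":0,"tz":-0.03,"rx":0,"ry":0,"rz":0},{"gripper":1,"tx":0,"ty":0,"tz":-0.03,"rx":0,"ry":0,"rz":0},{"gripper":1,"tx":0,"ty":0,"tz":0,"rx":0,"ry":0,"rz":0}]';  python3 plan.py 502.2 -359.5 100 -9.5
```

```text
t: 24.22
ee_pos: [553.4, 215.0, 315.0]
orientation: [-3.137, -0.135, -0.009]
ft_force: [0.5, -0.1, -1.7]
width: 40.0
t 24.23 grasp now [554.3 215.3 152. ] yaw 4.9 tilt 0.34 w 40.0 F [ 0.5 -0.1 -1.7] q [ 0.35  0.49  1.76 -0.    0.88  1.84]
shift first mm [-100.6  568.1   50.6] then turn deg [-0.13 -0.31 14.43] | turn first, then mm [ 44.3 575.1  52. ]
```

```bash
python3 -m handwheel '[{"gripper":1,"tx":-0.0083,"ty":0.0473,"tz":0,"rx":0,"ry":0,"rz":0},{"gripper":1,"tx":-0.0083,"ty":0.0473,"tz":0,"rx":0,"ry":0,"rz":0},{"gripper":1,"tx":-0.0083,"ty":0.0473,"tz":0,"rx":0,"ry":0,"rz":0},{"gripper":1,"tx":-0.0083,"ty":0.0473,"tz":0,"rx":0,"ry":0,"rz":0},{"gripper":1,"tx":-0.0083,"ty":0.0473,"tz":0,"rx":0,"ry":0,"rz":0},{"gripper":1,"tx":-0.0083,"ty":0.0473,"tz":0,"rx":0,"ry":0,"rz":0}]'
python3 -m handwheel '[{"gripper":1,"tx":-0.0083,"ty":0.0473,"tz":0,"rx":0,"ry":0,"rz":0},{"gripper":1,"tx":-0.0083,"ty":0.0473,"tz":0,"rx":0,"ry":0,"rz":0},{"gripper":1,"tx":-0.0083,"ty":0.0473,"tz":0,"rx":0,"ry":0,"rz":0},{"gripper":1,"tx":-0.0083,"ty":0.0473,"tz":0,"rx":0,"ry":0,"rz":0},{"gripper":1,"tx":-0.0083,"ty":0.0473,"tz":0,"rx":0,"ry":0,"rz":0},{"gripper":1,"tx":-0.0083,"ty":0.0473,"tz":0,"rx":0,"ry":0,"rz":0}]'
python3 -m handwheel '[{"gripper":1,"tx":0,"ty":0,"tz":0,"rx":0,"ry":0,"rz":7.2},{"gripper":1,"tx":0,"ty":0,"tz":0,"rx":0,"ry":0,"rz":7.2},{"gripper":1,"tx":0,"ty":0,"tz":0,"rx":0,"ry":0,"rz":0}]';python3 plan.py 502.2 -359.5 45 -9.5
```

```text
t: 24.98
ee_pos: [526.6, -73.7, 311.0]
orientation: [-3.138, -0.135, 0.002]
ft_force: [1.0, 0.1, -0.4]
width: 39.5
t: 25.72
ee_pos: [501.4, -360.7, 310.7]
orientation: [-3.138, -0.135, 0.002]
ft_force: [1.0, 0.2, -0.8]
width: 39.4
t: 26.1
ee_pos: [501.6, -359.3, 310.8]
orientation: [-3.13, 0.258, 0.002]
ft_force: [0.2, 0.4, -0.4]
width: 40.2
t 26.1 grasp now [ 501.4 -359.1  147.8] yaw -9.4 tilt 0.09 w 40.2 F [ 0.2  0.4 -0.4] q [-0.64  0.53  1.71 -0.    0.91  1.09]
shift first mm [  0.7   0.2 102.8] then turn deg [-0.04  0.08  0.07] | turn first, then mm [6.000e-01 1.000e-01 1.028e+02]
```

```bash
python3 -m handwheel '[{"gripper":1,"tx":0,"ty":0,"tz":0.03,"rx":0,"ry":0,"rz":0},{"gripper":1,"tx":0,"ty":0,"tz":0.03,"rx":0,"ry":0,"rz":0},{"gripper":1,"tx":0,"ty":0,"tz":0.02,"rx":0,"ry":0,"rz":0},{"gripper":1,"tx":0,"ty":0,"tz":0.012,"rx":0,"ry":0,"rz":0},{"gripper":1,"tx":0,"ty":0,"tz":0.006,"rx":0,"ry":0,"rz":0},{"gripper":1,"tx":0,"ty":0,"tz":0.003,"rx":0,"ry":0,"rz":0},{"gripper":1,"tx":0,"ty":0,"tz":0.002,"rx":0,"ry":0,"rz":0},{"gripper":1,"tx":0,"ty":0,"tz":0,"rx":0,"ry":0,"rz":0}]'; python3 plan.py 502.2 -359.5 44.7 -9.5
python3 - <<'E'
from ov import *
s=viewer.get_image("scene")
B={"c":(586.8,-184.3,-8.1,39),"g":(502.2,-359.5,-9.5,39)}; draw(s,polys(B),4,(140,200,300,320),"pl3.png")
E
```

```text
t: 27.1
ee_pos: [502.2, -359.5, 209.1]
orientation: [3.131, -0.259, 0.001]
ft_force: [-0.4, 0.9, -1.3]
width: 39.7
t 27.1 grasp now [ 502.3 -359.5   46.1] yaw -9.5 tilt 0.04 w 39.7 F [-0.4  0.9 -1.3] q [-0.64  0.68  1.74  0.    0.73  1.1 ]
shift first mm [0.  0.  1.4] then turn deg [ 0.02 -0.03  0.03] | turn first, then mm [0.  0.  1.4]
```

View pics/pl3.png

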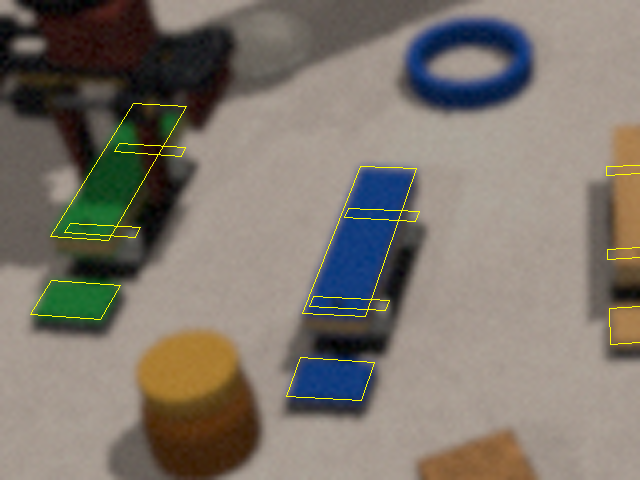

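Green is in line over its rest. Lowering 2 mm, releasing and lifting, then to walnut at yaw 183.1.

```bash
python3 -m handwheel '[{"gripper":1,"tx":0,"ty":0,"tz":0.0015,"rx":0,"ry":0,"rz":0},{"gripper":1,"tx":0,"ty":0,"tz":0,"rx":0,"ry":0,"rz":0},{"gripper":0,"tx":0,"ty":0,"tz":0,"rx":0,"ry":0,"rz":0},{"gripper":0,"tx":0,"ty":0,"tz":0,"rx":0,"ry":0,"rz":0},{"gripper":0,"tx":0,"ty":0,"tz":0,"rx":0,"ry":0,"rz":0},{"gripper":0,"tx":0,"ty":0,"tz":-0.02,"rx":0,"ry":0,"rz":0},{"gripper":0,"tx":0,"ty":0,"tz":-0.04,"rx":0,"ry":0,"rz":0},{"gripper":0,"tx":0,"ty":0,"tz":-0.05,"rx":0,"ry":0,"rz":0}]'
python3 plan.py 556.6 122.9 150 3.1
```

```text
t: 28.15
ee_pos: [501.8, -359.2, 318.8]
orientation: [-3.13, 0.259, 0.001]
ft_force: [0.1, -0.4, 0.3]
width: 87.8
t 28.15 grasp now [ 501.7 -359.   155.8] yaw -9.5 tilt 0.06 w 87.8 F [ 0.1 -0.4  0.3] q [-0.64  0.52  1.7   0.    0.92  1.1 ]
shift first mm [ -25.4 -484.5    6.1] then turn deg [ -0.04   0.05 -12.58] | turn first, then mm [  80.7 -478.4    5.8]
```

```bash
python3 -m handwheel '[{"gripper":0,"tx":-0.0025,"ty":-0.0484,"tz":0,"rx":0,"ry":0,"rz":0},{"gripper":0,"tx":-0.0025,"ty":-0.0484,"tz":0,"rx":0,"ry":0,"rz":0},{"gripper":0,"tx":-0.0025,"ty":-0.0484,"tz":0,"rx":0,"ry":0,"rz":0},{"gripper":0,"tx":-0.0025,"ty":-0.0484,"tz":0,"rx":0,"ry":0,"rz":0},{"gripper":0,"tx":-0.0025,"ty":-0.0484,"tz":0,"rx":0,"ry":0,"rz":0},{"gripper":0,"tx":-0.0025,"ty":-0.0484,"tz":0,"rx":0,"ry":0,"rz":0},{"gripper":0,"tx":-0.0025,"ty":-0.0484,"tz":0,"rx":0,"ry":0,"rz":0},{"gripper":0,"tx":-0.0025,"ty":-0.0484,"tz":0,"rx":0,"ry":0,"rz":0}]'
python3 -m handwheel '[{"gripper":0,"tx":-0.0025,"ty":-0.0484,"tz":0,"rx":0,"ry":0,"rz":0},{"gripper":0,"tx":-0.0025,"ty":-0.0484,"tz":0,"rx":0,"ry":0,"rz":0},{"gripper":0,"tx":0,"ty":0,"tz":0,"rx":0,"ry":0,"rz":-6.3},{"gripper":0,"tx":0,"ty":0,"tz":0,"rx":0,"ry":0,"rz":-6.3},{"gripper":0,"tx":0,"ty":0,"tz":0,"rx":0,"ry":0,"rz":0}]'
python3 plan.py 556.6 122.9 37 3.1
python3 - <<'E'
from ov import *
t=viewer.get_image("top"); M,_=masks(t)
save(t,"top4.png")
m=comp(M["walnut"],(300,235)); print(m is not None and rect(t,m,42))
m=comp(M["green"],(498,245)); print(m is not None and rect(t,m,48))
E
```

```text
t: 29.15
ee_pos: [546.2, 27.4, 318.7]
orientation: [-3.131, 0.26, -0.003]
ft_force: [0.5, -0.2, -0.1]
width: 87.7
t: 29.78
ee_pos: [557.1, 122.4, 318.4]
orientation: [-3.14, -0.085, -0.002]
ft_force: [-0.3, 0.9, -0.5]
width: 88.0
t 29.77 grasp now [557.3 122.4 155.4] yaw 3.1 tilt 0.08 w 88.0 F [-0.3  0.9 -0.5] q [0.2  0.46 1.81 0.   0.87 1.71]
shift first mm [ -0.7  -0.5 118.4] then turn deg [-0.01 -0.07 -0.01] | turn first, then mm [ -0.5  -0.5 118.4]
False
(array([ 503.27539062, -360.02633667]), (148.96913146972656, 39.546810150146484), -9.59112548828125, array([ 502.27749794, -359.85978577]))
```

Green is within about 1 mm and 0.1° of its rest. Descending on walnut.

```bash
python3 -m handwheel '[{"gripper":0,"tx":0,"ty":0,"tz":0.03,"rx":0,"ry":0,"rz":0},{"gripper":0,"tx":0,"ty":0,"tz":0.03,"rx":0,"ry":0,"rz":0},{"gripper":0,"tx":0,"ty":0,"tz":0.03,"rx":0,"ry":0,"rz":0},{"gripper":0,"tx":0,"ty":0,"tz":0.015,"rx":0,"ry":0,"rz":0},{"gripper":0,"tx":0,"ty":0,"tz":0.008,"rx":0,"ry":0,"rz":0},{"gripper":0,"tx":0,"ty":0,"tz":0.005,"rx":0,"ry":0,"rz":0},{"gripper":0,"tx":0,"ty":0,"tz":0,"rx":0,"ry":0,"rz":0}]'
python3 plan.py 556.6 122.9 37 3.1
python3 -m handwheel '[{"gripper":1,"tx":0,"ty":0,"tz":0,"rx":0,"ry":0,"rz":0},{"gripper":1,"tx":0,"ty":0,"tz":0,"rx":0,"ry":0,"rz":0},{"gripper":1,"tx":0,"ty":0,"tz":0,"rx":0,"ry":0,"rz":0},{"gripper":1,"tx":0,"ty":0,"tz":0,"rx":0,"ry":0,"rz":0},{"gripper":1,"tx":0,"ty":0,"tz":0,"rx":0,"ry":0,"rz":0},{"gripper":1,"tx":0,"ty":0,"tz":0,"rx":0,"ry":0,"rz":0}]'
python3 plan.py 556.6 122.9 37 3.1
```

```text
t: 30.7
ee_pos: [557.3, 122.2, 199.6]
orientation: [-3.14, -0.085, -0.001]
ft_force: [0.3, 0.1, 0.3]
width: 88.3
t 30.7 grasp now [557.4 122.2  36.6] yaw 3.1 tilt 0.04 w 88.3 F [0.3 0.1 0.3] q [ 0.2   0.65  1.85 -0.    0.65  1.71]
shift first mm [-0.7 -0.7 -0.4] then turn deg [-0.   -0.04  0.02] | turn first, then mm [-0.7 -0.7 -0.4]
t: 31.45
ee_pos: [557.1, 122.2, 199.2]
orientation: [-3.14, -0.086, -0.0]
ft_force: [-0.5, 0.6, -0.1]
width: 40.1
t 31.45 grasp now [557.1 122.2  36.2] yaw 3.1 tilt 0.0 w 40.1 F [-0.5  0.6 -0.1] q [0.2  0.65 1.85 0.   0.65 1.71]
shift first mm [-0.5 -0.8 -0.8] then turn deg [-0.   -0.    0.03] | turn first, then mm [-0.5 -0.8 -0.8]
```

```bash
python3 -m handwheel '[{"gripper":1,"tx":0,"ty":0,"tz":-0.02,"rx":0,"ry":0,"rz":0},{"gripper":1,"tx":0,"ty":0,"tz":-0.03,"rx":0,"ry":0,"rz":0},{"gripper":1,"tx":0,"ty":0,"tz":-0.03,"rx":0,"ry":0,"rz":0},{"gripper":1,"tx":0,"ty":0,"tz":-0.03,"rx":0,"ry":0,"rz":0},{"gripper":1,"tx":0,"ty":0,"tz":0,"rx":0,"ry":0,"rz":0}]';  python3 plan.py 478.9 357.5 100 -5.1
```

```text
t: 32.08
ee_pos: [557.9, 122.3, 312.4]
orientation: [-3.139, -0.086, -0.009]
ft_force: [0.4, -0.9, -0.8]
width: 40.1
t 32.08 grasp now [558.9 122.5 149.4] yaw 3.1 tilt 0.33 w 40.1 F [ 0.4 -0.9 -0.8] q [ 0.2   0.47  1.81 -0.    0.85  1.71]
shift first mm [ -66.3 -239.1   49.2] then turn deg [-0.07 -0.33  8.23] | turn first, then mm [ -99.6 -227.2   49.4]
```

```bash
python3 -m handwheel '[{"gripper":1,"tx":-0.0132,"ty":-0.0478,"tz":0,"rx":0,"ry":0,"rz":0},{"gripper":1,"tx":-0.0132,"ty":-0.0478,"tz":0,"rx":0,"ry":0,"rz":0},{"gripper":1,"tx":-0.0132,"ty":-0.0478,"tz":0,"rx":0,"ry":0,"rz":0},{"gripper":1,"tx":-0.0132,"ty":-0.0478,"tz":0,"rx":0,"ry":0,"rz":0},{"gripper":1,"tx":-0.0132,"ty":-0.0478,"tz":0,"rx":0,"ry":0,"rz":0},{"gripper":1,"tx":0,"ty":0,"tz":0,"rx":0,"ry":0,"rz":8.2},{"gripper":1,"tx":0,"ty":0,"tz":0,"rx":0,"ry":0,"rz":0},{"gripper":1,"tx":0,"ty":0,"tz":0,"rx":0,"ry":0,"rz":0}]';  python3 plan.py 478.9 357.5 42.2 -5.1
```

```text
t: 33.08
ee_pos: [478.1, 356.6, 308.7]
orientation: [3.138, -0.136, -0.001]
ft_force: [-0.8, -0.4, -0.1]
width: 39.8
t 33.08 grasp now [478.  356.5 145.7] yaw -5.0 tilt 0.06 w 39.8 F [-0.8 -0.4 -0.1] q [ 0.62  0.5   1.76 -0.    0.88  2.28]
shift first mm [  0.8  -1.  103.5] then turn deg [0.04 0.04 0.14] | turn first, then mm [  0.7  -0.9 103.5]
```

```bash
python3 -m handwheel '[{"gripper":1,"tx":0,"ty":-0.001,"tz":0.03,"rx":0,"ry":0,"rz":0},{"gripper":1,"tx":0,"ty":0,"tz":0.03,"rx":0,"ry":0,"rz":0},{"gripper":1,"tx":0,"ty":0,"tz":0.02,"rx":0,"ry":0,"rz":0},{"gripper":1,"tx":0,"ty":0,"tz":0.012,"rx":0,"ry":0,"rz":0},{"gripper":1,"tx":0,"ty":0,"tz":0.006,"rx":0,"ry":0,"rz":0},{"gripper":1,"tx":0,"ty":0,"tz":0.003,"rx":0,"ry":0,"rz":0},{"gripper":1,"tx":0,"ty":0,"tz":0.002,"rx":0,"ry":0,"rz":0},{"gripper":1,"tx":0,"ty":0,"tz":0,"rx":0,"ry":0,"rz":0}]'; python3 plan.py 478.9 357.5 42.2 -5.1
python3 - <<'E'
from ov import *
s=viewer.get_image("scene")
B={"w":(478.9,357.5,-5.1,39)}; draw(s,polys(B),5,(370,180,490,290),"pl4.png")
E
```

```text
t: 34.08
ee_pos: [478.3, 358.3, 206.5]
orientation: [-3.138, 0.139, -0.001]
ft_force: [-0.9, 0.4, -1.1]
width: 39.5
t 34.08 grasp now [478.4 358.4  43.5] yaw -5.1 tilt 0.04 w 39.5 F [-0.9  0.4 -1.1] q [ 0.62  0.66  1.78 -0.    0.69  2.28]
shift first mm [0.6 0.8 1.3] then turn deg [-0.02 -0.03  0.04] | turn first, then mm [0.6 0.8 1.3]
```

View pics/pl4.png

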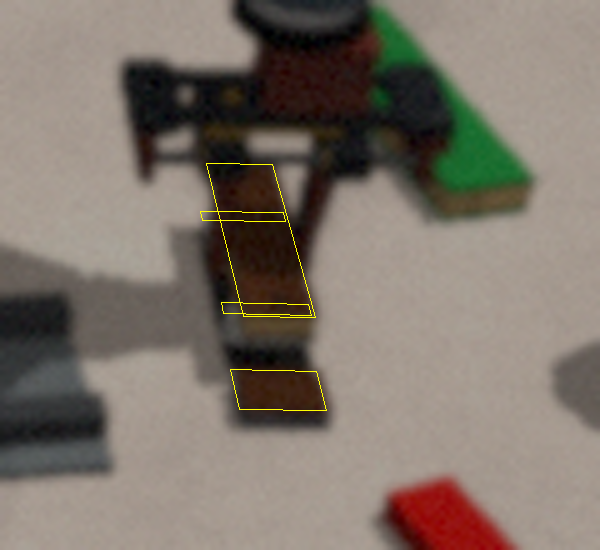

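Walnut is in line over its rest. Releasing, lifting and backing off.

```bash
python3 -m handwheel '[{"gripper":1,"tx":0,"ty":0,"tz":0.0015,"rx":0,"ry":0,"rz":0},{"gripper":1,"tx":0,"ty":0,"tz":0,"rx":0,"ry":0,"rz":0},{"gripper":0,"tx":0,"ty":0,"tz":0,"rx":0,"ry":0,"rz":0},{"gripper":0,"tx":0,"ty":0,"tz":0,"rx":0,"ry":0,"rz":0},{"gripper":0,"tx":0,"ty":0,"tz":0,"rx":0,"ry":0,"rz":0},{"gripper":0,"tx":0,"ty":0,"tz":-0.02,"rx":0,"ry":0,"rz":0},{"gripper":0,"tx":0,"ty":0,"tz":-0.04,"rx":0,"ry":0,"rz":0},{"gripper":0,"tx":0,"ty":0,"tz":-0.05,"rx":0,"ry":0,"rz":0}]'
python3 -m handwheel '[{"gripper":0,"tx":0,"ty":0.03,"tz":-0.03,"rx":0,"ry":0,"rz":0},{"gripper":0,"tx":0,"ty":0.045,"tz":-0.03,"rx":0,"ry":0,"rz":0},{"gripper":0,"tx":0,"ty":0.045,"tz":-0.03,"rx":0,"ry":0,"rz":0},{"gripper":0,"tx":0,"ty":0.045,"tz":0,"rx":0,"ry":0,"rz":0},{"gripper":0,"tx":0,"ty":0.03,"tz":0,"rx":0,"ry":0,"rz":0},{"gripper":0,"tx":0,"ty":0,"tz":0,"rx":0,"ry":0,"rz":0}]'
python3 - <<'E'
from ov import *
np.set_printoptions(precision=1,suppress=True)
t=avg("top",3); s=viewer.get_image("scene")
B={k:(*v,39) for k,v in REST.items()}
draw(t,polys(B),2,(150,130,540,330),"fin_t.png"); draw(s,polys(B),2.2,(120,190,480,330),"fin_s.png")
M,_=masks(t); W=world(t); G=at_z(t,np.stack(np.meshgrid(range(640),range(480)),-1).reshape(-1,2),48)[:,:2].reshape(480,640,2)
for k,(x,y,a) in REST.items():
    u=np.array([np.cos(np.radians(a)),np.sin(np.radians(a))]); X=G-[x,y]; al=X@u; la=X@[-u[1],u[0]]
    roi=(al<82)&(al>-100)&(abs(la)<45)&M[k]&(W[...,2]>38); zz=W[roi][:,2]
    c,wh,an,ce=rect(t,roi,48); print(k,'z top',np.median(zz),'err mm',c-[x,y],ce-[x,y],'ang',round(an-a,1),np.array(wh))
for n in("bottle_center","jar_center"): print(n,[np.array(a["xy"])*[640,480] for a in recognise(s,n)][:1])
E
```

```text
t: 35.12
ee_pos: [478.0, 358.0, 316.3]
orientation: [3.138, -0.139, -0.001]
ft_force: [0.5, 1.1, 0.1]
width: 87.6
t: 35.88
ee_pos: [460.6, 162.5, 406.0]
orientation: [-3.138, 0.143, -0.002]
ft_force: [-0.0, 0.2, 0.5]
width: 88.0
birch z top 47.87574309444193 err mm [ 2.8 -0.2] [ 2.6 -0.5] ang -0.5 [147.7  38.1]
blue z top 47.99990397174697 err mm [ 1.6 -1. ] [ 1.1 -0.8] ang -0.4 [148.2  40. ]
green z top 47.93483777280617 err mm [ 0.4 -0.4] [-0.3 -0.3] ang -0.1 [147.5  39.5]
walnut z top 47.642710979468525 err mm [-0.2 -1.6] [-0.8 -1.3] ang -0.0 [147.2  40.1]
bottle_center [array([343.2, 295.3])]
jar_center [array([186. , 302.5])]
```

View pics/fin_t.png

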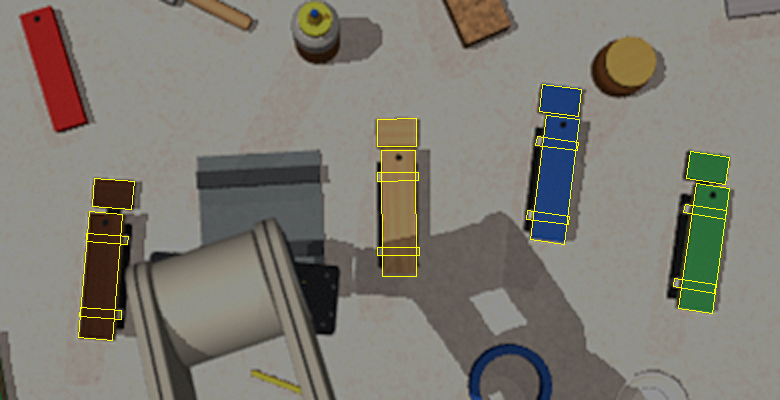

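View pics/fin_s.png

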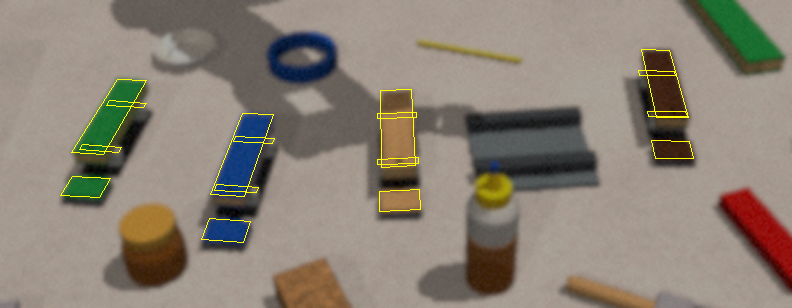

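All four boards sit inside their target outlines in both views: walnut at (100,275), birch at (398,213), blue at (555,180) and green at (704,248) in the top view. The bottle and jar are still standing and the arm is clear, so I'm handing the job in.

```bash
python3 -c "
from workcell import ctrl
print(ctrl.close_job())"
```

```text
the job is handed in; nothing more can be done
None
```

I moved all four boards onto their matching rests and handed the job in at about 36 s. I laid down birch and blue first, checked them in both views, and only then moved green and walnut. The red board and the larger green one were left alone.

- **Boards:** In the last pictures every board lies on both bars. They are within about 3 mm and 0.5° of the rests' measured positions, with tops at z ≈ 48 mm, meaning centres about 39 mm up. The largest offset is birch, about 2.8 mm along its length. The top and scene views agreed to about 1 px.
- **Bottle and jar:** Both stand as at the start. The recogniser put them within about 4 px of their first positions, which is within its own scatter.
- **Robot:** The gripper is open, about 240 mm above the bench at the grasp point, and touches nothing.

No check failed. My first move command was refused because its rows left out some fields; it moved nothing. Handing in reported no verdict.

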